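# Tidy the mirror ledge: each toiletry onto its outlined pad

## Task

Tidy the ledge by the mirror: put the lotion pot, the hair pick, the bobby pin box and the sunglasses case each on the pad that bears its own outline, lying right way up, centred on the pad and lined up lengthwise with the outline (either way round will do). Set each thing down rather than dropping it, and leave the lip balm tin and the yellow cup where they are.

Things in the scene. Friction and masses are not known exactly. Their poses are not given: they have to be found in the camera images.
- pot_center (a point): Lotion pot: round white ceramic pot with a dark blue screw lid (light blue disc on top), 57 mm across, 50 mm high. Loose, lying on the ledge (surface at z = 0) right way up. The point is its centre, 25 mm above its underside; z is its upright axis. 0.12 to 0.22 kg.
- pick_center (a point): Hair pick: dark brown wood, lying flat, 150 mm long, 12 mm thick: a narrow handle (24 mm wide) at its -y end, a solid bar in the middle (50 mm wide, 28 mm along the length), seven tines at the +y end. Loose, lying on the ledge (surface at z = 0) right way up. The point is the centre of the middle bar, which is also the balance point, 6 mm above the underside. Its own z points up, its own y runs along its length, x across. About 0.04 kg.
- pinbox_center (a point): Bobby pin box: shut steel box with three dark hairpins drawn on top, 64 mm long (y), 44 mm wide (x), 24 mm high. Loose, lying on the ledge (surface at z = 0) right way up. The point is its centre, 12 mm above the underside. Its own z points up, its own y runs along its length, x across. About 0.09 kg.
- case_center (a point): Sunglasses case: dark purple plastic, shut, rounded edges, 150 mm long (y), 56 mm wide (x), 46 mm high. Loose, lying on the ledge (surface at z = 0) right way up. The point is its centre, 23 mm above the underside. Its own z points up, its own y runs along its length, x across. About 0.11 kg.
- pot_pad: Pad of the lotion pot: light blue disc 76 mm across with a dark blue round outline of the pot. Fixed to the ledge, rigid, 4 mm thick; origin at the centre of its underside.
- pick_pad: Pad of the hair pick: light green rectangle 166 mm (y) by 66 mm (x) with the dark brown outline of the pick, handle at its -y end. Fixed to the ledge, rigid, 4 mm thick; origin at the centre of its underside. Its own z points up, its own y runs along its length, x across.
- pinbox_pad: Pad of the bobby pin box: near-black rectangle 80 mm (y) by 60 mm (x) with a silver rectangle as the box's outline. Fixed to the ledge, rigid, 4 mm thick; origin at the centre of its underside. Its own z points up, its own y runs along its length, x across.
- case_pad: Pad of the sunglasses case: light lilac rectangle 166 mm (y) by 72 mm (x) with a dark purple outline of the case. Fixed to the ledge, rigid, 4 mm thick; origin at the centre of its underside. Its own z points up, its own y runs along its length, x across.
- tin: Lip balm tin, not to be disturbed: small aluminium tin with a red lid, 37 mm across, 16 mm high, loose, beyond the work. Origin at the centre of its underside.
- cup: Cup, not to be disturbed: open yellow plastic cup, 72 mm across, 85 mm high, loose, on the robot's right side. Origin at the centre of its underside.
Things that resemble listed ones, but are neither listed nor needed, are in the scene too. What is meant by the part that bears pick_center is not white, and is the larger of those in its own colour.

How it is judged:
By the outcome, as a careful person would: the job done as asked, in the order asked, and still so for the second after the job is handed in, with the robot touching nothing.
It also fails if it takes over 109 s, if anything falls off the work surface, if the arm or the gripper's body presses on something with over 40 N, if the wrist force passes 120 N, or if a joint passes its speed limit or range.

## Robot

A 7-joint arm with a two-finger parallel gripper is mounted at the origin on the work surface. World frame = base frame: x ahead of the robot, y to its left, z up, the work surface at z = 0. Lengths are in m, angles in rad, forces in N, time in s.
With the tool pointing down it reaches from about 0.425 to 0.875 m from the base axis. Payload 4.7 kg.
Tool frame: the origin (TCP) lies at the very end of the fingers, on their centre line; the grasp point (between the pads) lies grip_point_offset behind it (grip_point_offset is the distance from the TCP to the grasp point, in m); z points along the fingers, y is the direction in which the jaws open and shut (so a half turn about z gives the same grasp; the last joint's range is limited). The gripper opens to 87 mm and grips with 3 to 60 N. Pads are 19 mm wide; open, the fingers measure 117 mm over their backs; the gripper's body (75 mm by 190 mm) begins 51 mm behind the grasp point.
Start: joints at [-1.255, 0.321, -0.07, 1.45, 0.023, 1.371, -0.057], TCP at [0.193, 0.621, 0.223] pointing down, gripper open.
Joint ranges: [-2.86, 2.86], [-0.3, 2.09], [-1.38, 1.24], [0.06, 2.45], [-1.56, 4.7], [0.09, 2.05], [-2.69, 2.69]. Speed limits (rad/s): [2.57, 2.57, 3.14, 3.14, 3.14, 3.14, 3.14].

## Interface

Orientations are given as a unit quaternion [x, y, z, w].
In Python, from workcell import get_obs, get_image, sign_off, grip_point_offset gives the robot as it stands.
- The arm moves only by the tool arm_command, never from a script. Its argument "rows" is a list of rows, each a list of 3 entries, a list of its own where there are three numbers: the turn, a rotation vector about the tool's x, y, z in degrees, then the shift along the tool's x, y, z in m, then the opening, from -1 (shut) to 1 (fully open), so that 0 is half open. In form: [[[ax, ay, az], [x, y, z], hand], ...]. A call has 1 to 10 rows; each row shifts and turns the pose as measured when the row begins, along the tool's axes as they then stand; what a row does not reach is not made up. A row lasts 1/10 s, in which the tool goes at most 50 mm and 8.59 degrees, less where a joint would pass 70% of its speed; a pose out of reach is approached as far as the arm can. A call is refused whole if a number of a shift passes 0.05 or a number of a turn 8.59, either way. A call with a gripper value outside its range is refused whole. The fingers move at their own pace and stop on an object; the grip force is fixed at half the most. Time passes only in rows, so rows that do not move let the fingers close. It gives the time, the measured TCP pose, the force and the opening at its end, in the units of the state.
- get_obs(): the state, without advancing time (a new reading comes with each control period).
- get_image(name): name is "scene" or "top" or "wrist"; returns a dict with "color" (480x640x3 uint8, red, green, blue), "vfov" (degrees; the focal length in pixels is half the picture's height over the tangent of half this angle, whatever the lens; pixels are square), "cx", "cy" (the principal point, pixels), "distortion" ([k1, k2, p1, p2, k3] as OpenCV has them; the pictures are not rectified), "extrinsics" (4x4, takes a point from world to camera coordinates). Camera axes: x right, y up, looking along -z (the intrinsics and any distortion apply to the point x, -y, -z); pixel columns grow to the right and rows downward; lengths in m; the calibration is good to about 2 mm. A picture is of the moment at which its call begins. There is no depth.
- sign_off(): hands the job in, once; it reports no verdict.
The state is a dict: "t": time; "joints": joint angles; "qvel": joint speeds; "joint_efforts": joint torques, N m; "tcp_pos": TCP position; "tcp_rot": TCP orientation; "force": force on the tool from outside, world axes, zero at the start; "moment": the same for the moment, N m; "gripper_width": opening from 0.0 (shut) to 1.0 (fully open).
Only numpy, scipy, OpenCV 4.12 (cv2) and the standard library are available. Lean on these libraries where they do the work, as an engineer would, in place of code of your own. Each camera call takes 0.05 s, during which the arm holds its last target. There are 200 camera calls.

## Working session

There is one attempt and no reset: what is moved stays moved. The work goes in short steps, Python scripts to look and compute and a tool call to move; the robot and the scene stay as the last step left them, time stands still between calls to the robot, and variables do not carry over. Pictures are saved under pics/ and viewed, about 12 in all and at most 16, crops included, and the job is handed in when it is done.

Besides the shell and the picture viewer there is one more tool, called after "Call:" as name(argument=value, ...) on one line, values as JSON. arm_command: Moves the arm, as the interface text tells. Its arguments: {"type":"object","properties":{"rows":{"type":"array","items":{"type":"array"}}},"required":["rows"]}

```bash
mkdir -p pics; ls; cat > h.py <<'E'
import numpy as np, cv2
from workcell import *
def snap(n,save=None):
    im=get_image(n)
    if save: cv2.imwrite('pics/'+save,im['color'][:,:,::-1])
    return im
def K(im):
    f=240/np.tan(np.radians(im['vfov'])/2); return np.array([[f,0,im['cx']],[0,f,im['cy']],[0,0,1.]])
def ray(im,uv):
    uv=np.asarray(uv,float).reshape(-1,1,2)
    p=cv2.undistortPoints(uv,K(im),np.array(im['distortion'],float)).reshape(-1,2)
    E=np.array(im['extrinsics']);R,t=E[:3,:3],E[:3,3]
    d=np.c_[p[:,0],-p[:,1],-np.ones(len(p))]@R
    return -R.T@t,d
def pix2w(im,uv,z):
    o,d=ray(im,uv); s=(z-o[2])/d[:,2]; return o+d*s[:,None]
def w2pix(im,P):
    E=np.array(im['extrinsics']);c=np.asarray(P,float).reshape(-1,3)@E[:3,:3].T+E[:3,3]
    c=c*[1,-1,-1]
    return cv2.projectPoints(c.reshape(-1,1,3),np.zeros(3),np.zeros(3),K(im),np.array(im['distortion'],float))[0].reshape(-1,2)
E
python3 - <<'E'
from h import *
for n in ['top','scene']:
    im=snap(n,n+'0.png'); print(n,im['vfov'],im['distortion'],np.round(im['extrinsics'],3).tolist())
o=get_obs();print({k:np.round(v,3).tolist() for k,v in o.items()},grip_point_offset)
E
```

```text
pics
top 45.24306679387696 [-0.05593558  0.          0.          0.          0.        ] [[-0.012, -1.0, -0.009, 0.005], [0.992, -0.013, 0.129, -0.59], [-0.129, -0.008, 0.992, -1.641], [0.0, 0.0, 0.0, 1.0]]
scene 48.958901693590235 [0.03204184 0.         0.         0.         0.        ] [[-0.364, 0.931, -0.012, 0.202], [-0.781, -0.298, 0.549, 0.41], [0.508, 0.209, 0.836, -1.633], [0.0, 0.0, 0.0, 1.0]]
{'t': 0.1, 'joints': [-1.255, 0.322, -0.07, 1.452, 0.023, 1.371, -0.057], 'qvel': [-0.001, -0.002, -0.001, -0.005, 0.001, 0.002, 0.0], 'joint_efforts': [0.0, -49.257, -0.405, -31.34, -0.064, 0.039, 0.0], 'tcp_pos': [0.193, 0.62, 0.222], 'tcp_rot': [0.15, 0.989, -0.001, -0.0], 'force': [0.135, 0.179, 0.418], 'moment': [0.057, -0.024, 0.035], 'gripper_width': 0.999} 0.0187
```

View pics/top0.png

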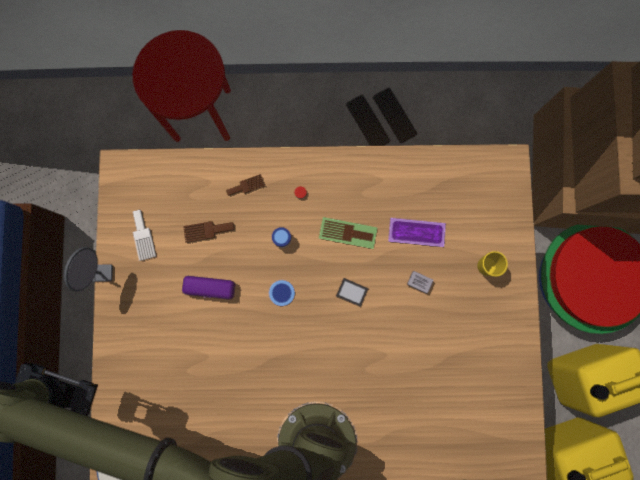

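View pics/scene0.png

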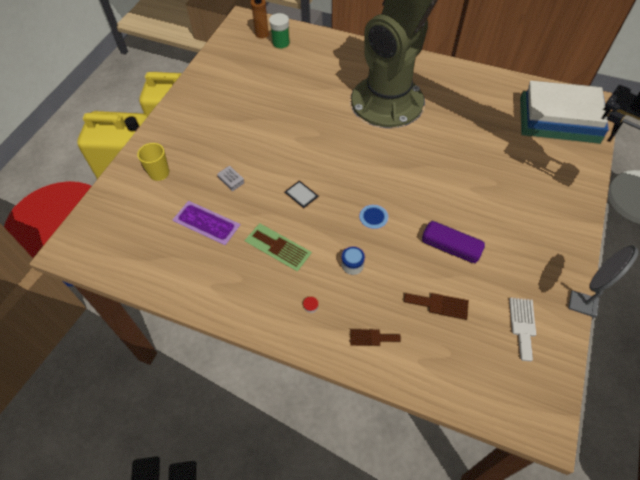

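Top view: pot (281,237), pot pad (282,293), case (209,288), case pad (417,233), pin box (420,282), pin-box pad (352,292), pick pad (348,233), tin (301,193), cup (494,265).
Pick candidates: large brown (209,231), small brown (246,185), white (144,236). By the description it is the large brown one at (209,231), which I'll check in a close crop.

```bash
python3 - <<'E'
from h import *
im=snap('top'); c=im['color']
cv2.imwrite('pics/crop1.png',cv2.resize(c[165:325,120:450],None,fx=2.4,fy=2.4,interpolation=cv2.INTER_CUBIC)[:,:,::-1])
hsv=cv2.cvtColor(c,cv2.COLOR_RGB2HSV)
def show(n,box,z,cond):
    x0,y0,x1,y1=box; m=np.zeros(c.shape[:2],np.uint8); m[y0:y1,x0:x1]=cond[y0:y1,x0:x1]
    ys,xs=np.nonzero(m); w=pix2w(im,np.c_[xs,ys],z)[:,:2].astype(np.float32)
    r=cv2.minAreaRect(w); p=w-w.mean(0); v=np.linalg.svd(p,full_matrices=False)[2][0]
    print(n,len(xs),'mean',w.mean(0).round(4),'rect',np.round(r[0],4),np.round(r[1],3),'axisdeg',round(np.degrees(np.arctan2(v[1],v[0]))%180,1),'d',round(float(np.hypot(*w.mean(0))),3))
H,S,V=[hsv[...,i].astype(int) for i in range(3)]
wood=(H>8)&(H<25)&(S>60)&(V>110)
blue=(H>95)&(H<125)&(S>80)
purp=(H>125)&(H<160)&(S>60)
green=(H>35)&(H<80)&(S>60)
brown=(V<100)&(S>60)&((H<14)|(H>165))
show('pot',(262,222,300,255),.05,blue); show('potpad',(262,275,300,312),.004,blue)
show('pick',(180,215,240,250),.012,brown); show('small',(222,172,270,200),.012,brown)
show('pickpad',(315,212,382,255),.004,green)
show('case',(178,270,240,305),.023,purp); show('casepad',(383,212,452,252),.004,purp)
show('pinbox',(404,268,437,298),.024,(S<70)); show('pinpad',(332,275,372,310),.004,(S<70)|(V<70))
show('tin',(290,180,312,205),.016,(S>150)&((H<8)|(H>172)))
show('cup',(475,245,515,282),.085,(H>20)&(H<35)&(S>150))
E
```

```text
pot 270 mean [0.5911 0.0967] rect [0.5916 0.0965] [0.052 0.051] axisdeg 39.8 d 0.599
potpad 478 mean [0.4309 0.0989] rect [0.4301 0.0989] [0.068 0.07 ] axisdeg 4.9 d 0.442
pick 632 mean [0.6169 0.3248] rect [0.6183 0.3128] [0.051 0.148] axisdeg 99.3 d 0.697
small 345 mean [0.7534 0.1982] rect [0.7505 0.2067] [0.038 0.112] axisdeg 110.1 d 0.779
pickpad 601 mean [ 0.605  -0.1071] rect [ 0.6071 -0.0995] [0.164 0.065] axisdeg 78.7 d 0.614
case 940 mean [0.4491 0.3127] rect [0.4484 0.313 ] [0.151 0.056] axisdeg 83.0 d 0.547
casepad 1309 mean [ 0.6063 -0.3047] rect [ 0.6064 -0.3053] [0.166 0.071] axisdeg 83.5 d 0.679
pinbox 356 mean [ 0.4566 -0.3059] rect [ 0.4565 -0.3059] [0.066 0.046] axisdeg 64.6 d 0.55
pinpad 503 mean [ 0.431  -0.1076] rect [ 0.4311 -0.1077] [0.077 0.057] axisdeg 66.0 d 0.444
tin 116 mean [0.73   0.0409] rect [0.7295 0.0415] [0.034 0.034] axisdeg 59.4 d 0.731
cup 602 mean [ 0.5012 -0.5035] rect [ 0.4996 -0.5042] [0.073 0.08 ] axisdeg 100.9 d 0.71
```

View pics/crop1.png

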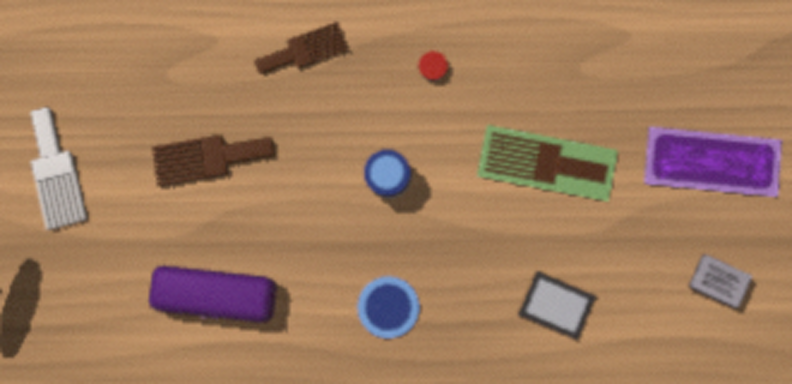

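The crop confirms the choice: the large brown pick is at crop (213,160), clearly larger than the small brown one at (302,47), and the white one is excluded.

```bash
cat >> h.py <<'E'
from scipy.spatial.transform import Rotation as Ro
def plan(x,y,z,jaw,N):
    """per-row tool-frame turn/shift to reach TCP x,y,z, jaw yaw (deg), in N rows"""
    o=get_obs(); R=Ro.from_quat(o['tcp_rot']); p=np.array(o['tcp_pos'])
    Y=lambda a: Ro.from_matrix(np.array([[np.sin(a),np.cos(a),0],[-np.cos(a),np.sin(a),0],[0,0,-1.]]).T.T) 
    a=np.radians(jaw); T=Ro.from_matrix(np.column_stack([[-np.sin(a)*-1*-1*-1,-np.cos(a),0],[np.cos(a),np.sin(a),0],[0,0,-1]]))
    best=None
    for s in (0,180):
        T2=T*Ro.from_euler('z',s,degrees=True); v=(R.inv()*T2).as_rotvec(degrees=True)
        if best is None or np.linalg.norm(v)<np.linalg.norm(best): best=v
    D=np.array([x,y,z])-p; Rk=R
    print('at',p.round(4),'jaw',round(float(np.degrees(np.arctan2(*R.as_matrix()[[1,0],1]))),2),'turn',best.round(2),'dist',round(float(np.linalg.norm(D)),4),'w',round(o['gripper_width'],3))
    for k in range(N):
        print([ (best/N).round(2).tolist(), Rk.inv().apply(D/N).round(4).tolist()]); Rk=Rk*Ro.from_rotvec(best/N,degrees=True)
E
sed -i '/Y=lambda/d; s/-np.sin(a)\*-1\*-1\*-1/np.sin(a)/' h.py
python3 -c "
from h import *
plan(.57,.097,.2,0,16)"
```

```text
Traceback (most recent call last):
  File "h.py", line 25, in plan
    a=np.radians(jaw); T=Ro.from_matrix(np.column_stack([[np.sin(a),-np.cos(a),0],[np.cos(a),np.sin(a),0],[0,0,-1]]))
                         ~~~~~~~~~~~~~~^^^^^^^^^^^^^^^^^^^^^^^^^^^^^^^^^^^^^^^^^^^^^^^^^^^^^^^^^^^^^^^^^^^^^^^^^^^^^^
  File "scipy/spatial/transform/_rotation.pyx", line 1143, in scipy.spatial.transform._rotation.Rotation.from_matrix
ValueError: Non-positive determinant (left-handed or null coordinate frame) in rotation matrix 0: [[ 0.  1.  0.]
 [-1.  0.  0.]
 [ 0.  0. -1.]].
```

```bash
sed -i 's/\[np.sin(a),-np.cos(a),0\]/[-np.sin(a),np.cos(a),0]/' h.py
python3 -c "
from h import *
plan(.57,.097,.2,0,16)"
```

```text
at [0.1931 0.6202 0.2217] jaw 72.71 turn [-7.000e-02  6.000e-02  7.271e+01] dist 0.6452 w 0.997
[[-0.0, 0.0, 4.54], [-0.0322, -0.0242, 0.0014]]
[[-0.0, 0.0, 4.54], [-0.034, -0.0216, 0.0014]]
[[-0.0, 0.0, 4.54], [-0.0356, -0.0188, 0.0014]]
[[-0.0, 0.0, 4.54], [-0.037, -0.0159, 0.0014]]
[[-0.0, 0.0, 4.54], [-0.0382, -0.013, 0.0014]]
[[-0.0, 0.0, 4.54], [-0.0391, -0.0099, 0.0014]]
[[-0.0, 0.0, 4.54], [-0.0397, -0.0068, 0.0014]]
[[-0.0, 0.0, 4.54], [-0.0401, -0.0036, 0.0014]]
[[-0.0, 0.0, 4.54], [-0.0403, -0.0004, 0.0014]]
[[-0.0, 0.0, 4.54], [-0.0402, 0.0028, 0.0014]]
[[-0.0, 0.0, 4.54], [-0.0399, 0.006, 0.0014]]
[[-0.0, 0.0, 4.54], [-0.0393, 0.0091, 0.0014]]
[[-0.0, 0.0, 4.54], [-0.0384, 0.0122, 0.0014]]
[[-0.0, 0.0, 4.54], [-0.0373, 0.0152, 0.0014]]
[[-0.0, 0.0, 4.54], [-0.036, 0.0181, 0.0014]]
[[-0.0, 0.0, 4.54], [-0.0345, 0.0209, 0.0014]]
```

Call:
arm_command(rows=[[[0,0,4.5],[-0.032,-0.024,0.001],1],[[0,0,4.5],[-0.034,-0.022,0.001],1],[[0,0,4.5],[-0.036,-0.019,0.001],1],[[0,0,4.5],[-0.037,-0.016,0.001],1],[[0,0,4.5],[-0.038,-0.013,0.001],1],[[0,0,4.5],[-0.039,-0.01,0.001],1],[[0,0,4.5],[-0.04,-0.007,0.001],1],[[0,0,4.5],[-0.04,-0.004,0.001],1],[[0,0,4.5],[-0.04,0,0.001],1],[[0,0,4.5],[-0.04,0.003,0.001],1]])

```text
t: 1.15
tcp_pos: [0.4271, 0.2837, 0.2066]
tcp_rot: [0.525, 0.851, -0.003, -0.002]
force: [0.9, 1.2, 0.2]
gripper_width: 1.004
```

```bash
python3 -c "
from h import *
plan(.57,.097,.18,0,8)"
```

```text
at [0.4271 0.2837 0.2066] jaw 26.72 turn [-0.4   0.05 26.72] dist 0.2366 w 1.004
[[-0.05, 0.01, 3.34], [-0.0289, 0.0055, 0.0033]]
[[-0.05, 0.01, 3.34], [-0.0285, 0.0071, 0.0033]]
[[-0.05, 0.01, 3.34], [-0.028, 0.0088, 0.0033]]
[[-0.05, 0.01, 3.34], [-0.0275, 0.0104, 0.0033]]
[[-0.05, 0.01, 3.34], [-0.0268, 0.012, 0.0033]]
[[-0.05, 0.01, 3.34], [-0.0261, 0.0135, 0.0033]]
[[-0.05, 0.01, 3.34], [-0.0253, 0.015, 0.0033]]
[[-0.05, 0.01, 3.34], [-0.0243, 0.0165, 0.0033]]
```

Call:
arm_command(rows=[[[0,0,3.3],[-0.029,0.006,0.003],1],[[0,0,3.3],[-0.029,0.007,0.003],1],[[0,0,3.3],[-0.028,0.009,0.003],1],[[0,0,3.3],[-0.028,0.01,0.003],1],[[0,0,3.3],[-0.027,0.012,0.003],1],[[0,0,3.3],[-0.026,0.014,0.003],1],[[0,0,3.3],[-0.025,0.015,0.003],1],[[0,0,3.3],[-0.024,0.017,0.003],1],[[0,0,0],[0,0,0],1]])

```text
t: 2.05
tcp_pos: [0.5758, 0.0787, 0.1799]
tcp_rot: [0.716, 0.698, -0.004, -0.0]
force: [-0.5, -0.4, -0.1]
gripper_width: 1.002
```

```bash
python3 -c "
from h import *
im=snap('wrist','w1.png'); print(im['vfov'],np.round(im['extrinsics'],3).tolist())
plan(.591,.097,.012,0,5)
print(w2pix(im,[[.591,.097,.05],[.431,.099,.004]]))"
```

```text
62.39376180376129 [[1.0, -0.026, -0.006, -0.573], [0.024, 0.969, -0.247, -0.07], [0.013, 0.247, 0.969, -0.374], [0.0, 0.0, 0.0, 1.0]]
at [0.5748 0.0811 0.1799] jaw -1.3 turn [-0.46  0.23 -1.3 ] dist 0.1694 w 0.999
[[-0.09, 0.05, -0.26], [0.0034, 0.0034, 0.0335]]
[[-0.09, 0.05, -0.26], [0.0033, 0.0034, 0.0335]]
[[-0.09, 0.05, -0.26], [0.0033, 0.0034, 0.0336]]
[[-0.09, 0.05, -0.26], [0.0033, 0.0033, 0.0336]]
[[-0.09, 0.05, -0.26], [0.0032, 0.0033, 0.0336]]
[[340.57941547 205.64417377]
 [153.2865876  199.56388823]]
```

View pics/w1.png

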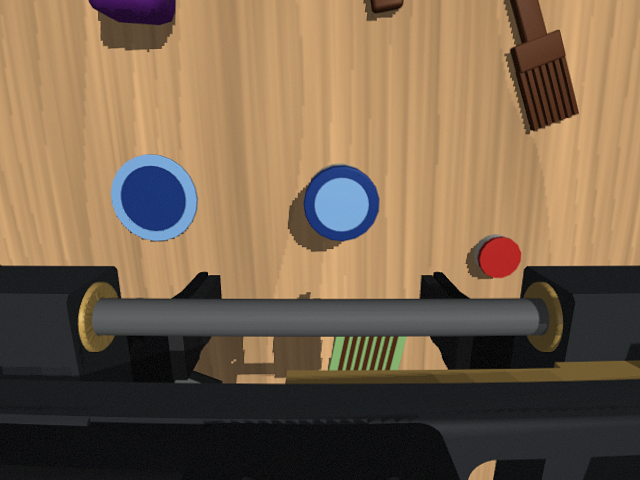

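The wrist view shows the pot at (341,204), its pad at (154,198) and the tin at (499,257). I'll refine from these.

```bash
cat >> h.py <<'E'
def blob(im,P0,z,cond,rad=60,hull=False):
    """largest comp of cond(H,S,V) near projection of P0; return centre(rect), size, long-axis deg, on plane z"""
    u,v=w2pix(im,[*P0,z])[0]; hsv=cv2.cvtColor(im['color'],cv2.COLOR_RGB2HSV).astype(int)
    m=cond(*[hsv[...,i] for i in range(3)]).astype(np.uint8)
    k=np.zeros_like(m); cv2.circle(k,(int(u),int(v)),rad,1,-1); m&=k
    m=cv2.morphologyEx(m,cv2.MORPH_OPEN,np.ones((3,3),np.uint8))
    n,l,s,_=cv2.connectedComponentsWithStats(m); i=1+np.argmax(s[1:,4])
    ys,xs=np.nonzero(l==i); w=pix2w(im,np.c_[xs,ys],z)[:,:2].astype(np.float32)
    (c,sz,a)=cv2.minAreaRect(w); b=cv2.boxPoints((c,sz,a)); e1,e2=b[1]-b[0],b[2]-b[1]; e=e1 if np.hypot(*e1)>np.hypot(*e2) else e2
    print('n',len(xs),'mean',w.mean(0).round(4),'rect',np.round(c,4),np.round(sz,4),'long',round(float(np.degrees(np.arctan2(e[1],e[0]))%180),1),'px',int(xs.mean()),int(ys.mean()))
    return l==i,w
blue=lambda H,S,V:(H>95)&(H<125)&(S>80)
purp=lambda H,S,V:(H>125)&(H<160)&(S>60)
green=lambda H,S,V:(H>35)&(H<80)&(S>60)
brown=lambda H,S,V:(V<110)&(S>60)&((H<14)|(H>165))
lblue=lambda H,S,V:(H>95)&(H<125)&(S>60)&(V>150)
dblue=lambda H,S,V:(H>95)&(H<125)&(S>80)&(V<150)
E
python3 -c "
from h import *
im=snap('wrist')
blob(im,(.591,.097),.05,blue,70);blob(im,(.591,.097),.05,lblue,70);blob(im,(.431,.099),.004,blue,70);blob(im,(.431,.099),.004,dblue,70)
"
```

```text
n 4381 mean [0.5912 0.099 ] rect [0.5915 0.0988] [0.0556 0.055 ] long 88.8 px 342 206
n 2296 mean [0.5915 0.0981] rect [0.5914 0.0978] [0.04 0.04] long 44.4 px 342 207
n 5723 mean [0.4317 0.1008] rect [0.4318 0.1   ] [0.0746 0.0741] long 82.1 px 155 199
n 3255 mean [0.4307 0.1003] rect [0.4305 0.0999] [0.0551 0.0562] long 178.3 px 154 200
```

Call:
arm_command(rows=[[[0,0,-1],[0.017,0.017,0],1],[[0,0,0],[0,0,0.03],1],[[0,0,0],[0,0,0.04],1],[[0,0,0],[0,0,0.04],1],[[0,0,0],[0,0,0.03],1],[[0,0,0],[0,0,0],1]])

```text
t: 2.75
tcp_pos: [0.5882, 0.1137, 0.0376]
tcp_rot: [0.701, 0.713, 0.0, -0.005]
force: [0.1, -0.5, -0.2]
gripper_width: 0.998
```

```bash
python3 -c "
from h import *
plan(.591,.098,.013,0,1)"
```

```text
at [0.5882 0.1137 0.0376] jaw 0.93 turn [-0.39 -0.39  0.93] dist 0.0294 w 0.998
[[-0.39, -0.39, 0.93], [-0.0159, 0.0028, 0.0245]]
```

Call:
arm_command(rows=[[[0,0,0.9],[-0.016,0.003,0],1],[[0,0,0],[0,0,0],1],[[0,0,0],[0,0,0],1]])

```text
t: 3.05
tcp_pos: [0.593, 0.0992, 0.0412]
tcp_rot: [0.706, 0.708, 0.002, -0.004]
force: [-0.5, 0.7, 0.6]
gripper_width: 0.998
```

```bash
python3 -c "
from h import *
plan(.591,.098,.013,0,1)"
```

```text
at [0.593  0.0992 0.0412] jaw 0.17 turn [-0.19 -0.53  0.17] dist 0.0283 w 0.998
[[-0.19, -0.53, 0.17], [-0.0015, -0.0019, 0.0282]]
```

Call:
arm_command(rows=[[[0,-0.5,0],[-0.001,-0.002,0.014],1],[[0,0,0],[0,0,0.013],1],[[0,0,0],[0,0,0],-1],[[0,0,0],[0,0,0],-1],[[0,0,0],[0,0,0],-1],[[0,0,0],[0,0,0],-1],[[0,0,0],[0,0,0],-1]])

```text
t: 3.75
tcp_pos: [0.5928, 0.099, 0.0151]
tcp_rot: [0.706, 0.708, 0.001, -0.0]
force: [0.3, 0.4, -0.8]
gripper_width: 0.64
```

```bash
python3 -c "
from h import *
plan(.431,.1,.1,0,6)"
```

```text
at [0.5928 0.099  0.0151] jaw 0.18 turn [ 0.08 -0.11  0.18] dist 0.1827 w 0.64
[[0.01, -0.02, 0.03], [0.0003, -0.0269, -0.0142]]
[[0.01, -0.02, 0.03], [0.0003, -0.027, -0.0142]]
[[0.01, -0.02, 0.03], [0.0002, -0.027, -0.0142]]
[[0.01, -0.02, 0.03], [0.0002, -0.027, -0.0142]]
[[0.01, -0.02, 0.03], [0.0002, -0.027, -0.0142]]
[[0.01, -0.02, 0.03], [0.0002, -0.027, -0.0142]]
```

Call:
arm_command(rows=[[[0,0,0],[0,0,-0.03],-1],[[0,0,0],[0,-0.01,-0.03],-1],[[0,0,0],[0,-0.03,0],-1],[[0,0,0],[0,-0.03,0],-1],[[0,0,0],[0,-0.03,0],-1],[[0,0,0],[0,-0.03,0],-1],[[0,0,0],[0,-0.02,0],-1],[[0,0,0],[0,0,0],-1],[[0,0,0],[0,0,0],-1]])

```text
t: 4.65
tcp_pos: [0.4371, 0.0976, 0.076]
tcp_rot: [0.706, 0.708, 0.001, -0.0]
force: [-0.1, -0.5, -1.3]
gripper_width: 0.64
```

```bash
python3 -c "
from h import *
plan(.431,.1,.02,0,1)
im=snap('wrist','w2.png'); print(w2pix(im,[.431,.1,.004]))"
```

```text
at [0.4371 0.0976 0.076 ] jaw 0.13 turn [ 0.08 -0.11  0.13] dist 0.0563 w 0.64
[[0.08, -0.11, 0.13], [0.0023, -0.0062, 0.0559]]
[[309.38467851 248.4894001 ]]
```

View pics/w2.png

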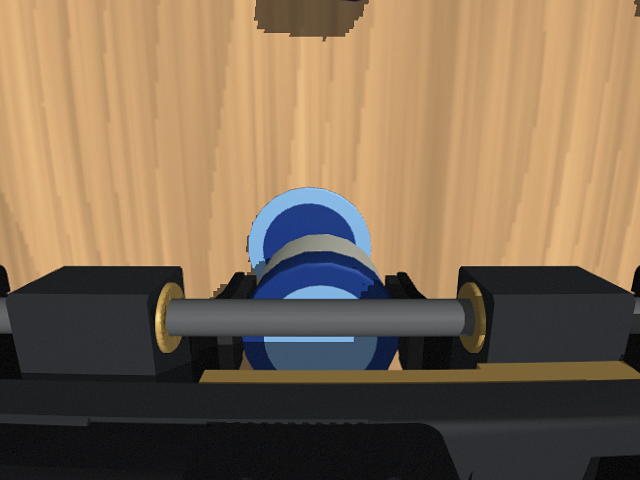

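The pot is held upright at (318,315) above the pad at (309,240). Lowering it now.

Call:
arm_command(rows=[[[0,0,0],[0.003,-0.006,0],-1],[[0,0,0],[0,0,0],-1],[[0,0,0],[0,0,0.02],-1],[[0,0,0],[0,0,0.02],-1],[[0,0,0],[0,0,0.008],-1],[[0,0,0],[0,0,0],-1],[[0,0,0],[0,0,0],-1]])

```text
t: 5.4
tcp_pos: [0.4364, 0.1008, 0.0277]
tcp_rot: [0.707, 0.707, 0.002, 0.002]
force: [-0.0, 0.3, -1.1]
gripper_width: 0.642
```

```bash
python3 -c "
from h import *
plan(.431,.101,.019,0,1)"
```

```text
at [0.4364 0.1008 0.0277] jaw -0.01 turn [ 0.32 -0.01 -0.01] dist 0.0103 w 0.642
[[0.32, -0.01, -0.01], [0.0002, -0.0055, 0.0087]]
```

Call:
arm_command(rows=[[[0.3,0,0],[0,-0.006,0],-1],[[0,0,0],[0,0,0],-1],[[0,0,0],[0,0,0.004],-1],[[0,0,0],[0,0,0],-1]])

```text
t: 5.8
tcp_pos: [0.4316, 0.1016, 0.0256]
tcp_rot: [0.707, 0.707, 0.002, 0.0]
force: [-0.1, -0.5, -1.8]
gripper_width: 0.642
```

```bash
python3 -c "
from h import *
plan(.431,.101,.019,0,1);print(np.round(get_obs()['force'],1))"
```

```text
at [0.4316 0.1016 0.0256] jaw -0.0 turn [ 0.2  -0.12  0.  ] dist 0.0067 w 0.642
[[0.2, -0.12, 0.0], [-0.0006, -0.0006, 0.0066]]
[-0.1 -0.5 -1.8]
```

Call:
arm_command(rows=[[[0,0,0],[0,-0.001,0.005],-1],[[0,0,0],[0,0,0.002],-1],[[0,0,0],[0,0,0.001],-1]])

```text
t: 6.1
tcp_pos: [0.4308, 0.1018, 0.0189]
tcp_rot: [0.707, 0.707, 0.002, -0.0]
force: [-4.8, -2.2, 19.8]
gripper_width: 0.646
```

```bash
python3 -c "
from h import *
plan(.431,.101,.019,0,1);print(np.round(get_obs()['force'],1))"
```

```text
at [0.4308 0.1018 0.0189] jaw 0.0 turn [ 0.15 -0.17  0.  ] dist 0.0009 w 0.646
[[0.15, -0.17, 0.0], [-0.0008, 0.0002, -0.0001]]
[-4.8 -2.2 19.8]
```

Call:
arm_command(rows=[[[0,0,0],[0,0,0],1],[[0,0,0],[0,0,0],1],[[0,0,0],[0,0,0],1],[[0,0,0],[0,0,-0.03],1],[[0,0,0],[0,0,-0.04],1],[[0,0,0],[0,0,-0.04],1],[[0,0,-3],[0.03,0.04,-0.03],1],[[0,0,-3],[0.04,0.04,-0.02],1],[[0,0,-2],[0.03,0.03,0],1],[[0,0,0],[0,0.03,0],1]])

```text
t: 7.1
tcp_pos: [0.5548, 0.2047, 0.1785]
tcp_rot: [0.654, 0.757, 0.005, -0.002]
force: [0.3, 0.3, 0.0]
gripper_width: 0.999
```

```bash
python3 -c "
from h import *
plan(.617,.312,.03,9.3,1)
im=snap('wrist','w3.png'); print(w2pix(im,[[.617,.312,.012],[.431,.101,.05]]))
im=get_image('top')
blob(im,(.431,.1),.054,lblue,12)
"
```

```text
at [0.5548 0.2047 0.1785] jaw 8.33 turn [ 0.26 -0.51 -0.97] dist 0.1935 w 0.999
[[0.26, -0.51, -0.97], [0.0959, 0.0764, 0.1497]]
[[415.54958102 103.12129579]
 [148.96637419 335.32091577]]Traceback (most recent call last):
  File "<string>", line 6, in <module>
    blob(im,(.431,.1),.054,lblue,12)
    ~~~~^^^^^^^^^^^^^^^^^^^^^^^^^^^^
  File "h.py", line 40, in blob
    n,l,s,_=cv2.connectedComponentsWithStats(m); i=1+np.argmax(s[1:,4])
                                                     ~~~~~~~~~^^^^^^^^^
    return _wrapfunc(a, 'argmax', axis=axis, out=out, **kwds)
    return bound(*args, **kwds)
ValueError: attempt to get argmax of an empty sequence
```

View pics/w3.png

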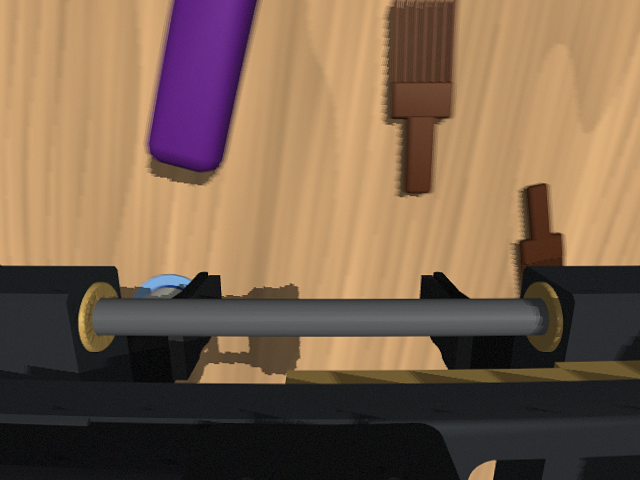

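The pick's bar is centred at about (421,100), running (391–452, 82–118), with the handle end at (417,192). The small pick at (540,230) stays out of it.

```bash
python3 -c "
from h import *
im=snap('wrist')
p=pix2w(im,[[391.5,82],[452,82.5],[451,118],[391,117],[404,191],[430,192],[391,5],[455,5]],.012)[:,:2]; print(p.round(4))
print('bar',p[:4].mean(0), 'w',np.hypot(*(p[1]-p[0])),np.hypot(*(p[2]-p[3])),'handle end d',np.hypot(*(p[4:6].mean(0)-p[:4].mean(0))))
d=p[:4].mean(0)-p[4:6].mean(0);print(np.degrees(np.arctan2(d[1],d[0])))
d=p[6:].mean(0)-p[4:6].mean(0);print(np.degrees(np.arctan2(d[1],d[0])))
b=p[:4].mean(0); plan(b[0],b[1],.06,np.degrees(np.arctan2(d[1],d[0]))-90,4)
"
```

```text
[[0.599  0.3186]
 [0.6464 0.3253]
 [0.6511 0.2987]
 [0.6032 0.2924]
 [0.6243 0.2357]
 [0.646  0.238 ]
 [0.589  0.3734]
 [0.6374 0.3809]]
bar [0.62489687 0.30875693] w 0.04786187366784415 0.04832115145125237 handle end d 0.07263271428306604
98.1407370497086
98.90124916041343
at [0.5556 0.1984 0.1773] jaw 7.86 turn [ 0.18 -0.21 -1.04] dist 0.1754 w 0.996
[[0.04, -0.05, -0.26], [0.0249, 0.0208, 0.0295]]
[[0.04, -0.05, -0.26], [0.0248, 0.021, 0.0295]]
[[0.04, -0.05, -0.26], [0.0247, 0.0211, 0.0294]]
[[0.04, -0.05, -0.26], [0.0247, 0.0212, 0.0294]]
```

Call:
arm_command(rows=[[[0,0,-1],[-0.025,0.025,0],1],[[0,0,0],[-0.02,0.03,0],1],[[0,0,0],[0,0,0],1],[[0,0,0],[0,0,0],1],[[0,0,0],[0,0,0],1]])

```text
t: 7.75
tcp_pos: [0.6127, 0.1596, 0.1748]
tcp_rot: [0.65, 0.76, -0.0, -0.003]
force: [0.7, -0.0, 0.2]
gripper_width: 1.0
```

```bash
python3 -c "
from h import *
im=snap('wrist','w4.png')
m,w=blob(im,(.618,.313),.012,brown,130)
c=w.mean(0); r=cv2.minAreaRect(w); b=cv2.boxPoints(r); 
v=np.linalg.svd(w-c,full_matrices=False)[2][0]; v*=np.sign(v[1]); n=np.array([v[1],-v[0]])
s=(w-c)@v; t=(w-c)@n
for a in np.arange(-.1,.08,.006):
    q=t[(s>=a)&(s<a+.006)]
    if len(q)>5: print(round(a,3),(c+v*(a+.003)+n*(q.min()+q.max())/2).round(4),round(np.ptp(q),4))
print(s.min(),s.max(),np.degrees(np.arctan2(v[1],v[0])),get_obs()['tcp_pos'])
"
```

```text
n 5261 mean [0.6227 0.2959] rect [0.6243 0.2872] [0.0491 0.0917] long 99.1 px 360 51
-0.058 [0.6315 0.2416] 0.0221
-0.052 [0.6302 0.2475] 0.023
-0.046 [0.6295 0.2534] 0.0221
-0.04 [0.6288 0.2594] 0.0228
-0.034 [0.6278 0.2653] 0.0227
-0.028 [0.6267 0.2712] 0.0226
-0.022 [0.6257 0.2771] 0.0225
-0.016 [0.625  0.2831] 0.0231
-0.01 [0.624 0.289] 0.0231
-0.004 [0.623  0.2949] 0.023
0.002 [0.6223 0.3009] 0.048
0.008 [0.6209 0.3067] 0.0487
0.014 [0.6206 0.3128] 0.0484
0.02 [0.6196 0.3187] 0.0483
0.026 [0.6185 0.3246] 0.0481
0.032 [0.6175 0.3305] 0.048
-0.054675553 0.037049297 98.92313 [0.6124455  0.16002458 0.17482257]
```

View pics/w4.png

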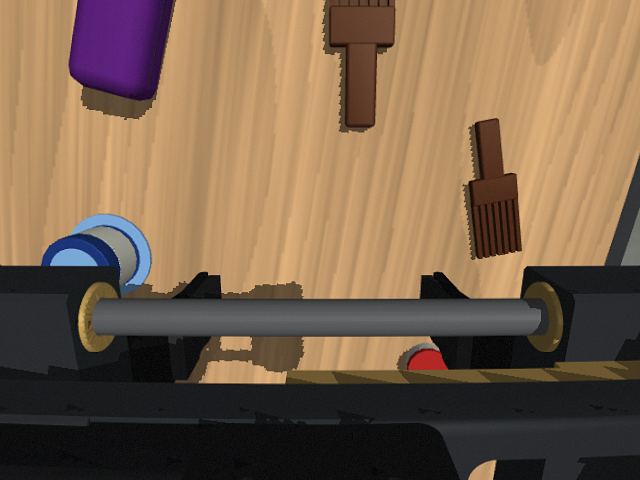

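Wrist view: the pick's bar is at (362,25) and its handle runs to (360,128). The pot, lower left at (90,250), stands upright on its pad. I'll refine the bar's edge.

```bash
python3 -c "
from h import *
im=snap('wrist')
m,w=blob(im,(.618,.313),.012,brown,130)
c=np.array([.6227,.2959]); a=np.radians(98.9); v=np.array([np.cos(a),np.sin(a)]); n=np.array([v[1],-v[0]])
s=(w-c)@v; t=(w-c)@n
print('handle end',s.min(),'wide pixels start',np.sort(s[abs(t)>.016])[:200:20],'mid t',(t.min()+t.max())/2)
# tine gap start: brightness along tine columns
hsv=cv2.cvtColor(im['color'],cv2.COLOR_RGB2GRAY)
for px in (345,355,365,375): print(px,hsv[0:30,px].tolist())
print(((pix2w(im,[[362,y] for y in range(0,20,2)],.012)[:,:2]-c)@v).round(4))
im=snap('top'); blob(im,(.617,.32),.012,brown,40)
"
```

```text
n 5328 mean [0.6227 0.2961] rect [0.6245 0.2873] [0.0487 0.0925] long 99.1 px 361 52
handle end -0.05496704146361161 wide pixels start [0.00429144 0.00515493 0.00588133 0.00659175 0.00729664 0.00800123
 0.0087009  0.00929484 0.01000547 0.01071634] mid t 0.0003709091284373623
345 [74, 73, 75, 74, 76, 73, 53, 57, 72, 72, 72, 71, 73, 72, 73, 71, 71, 72, 73, 69, 71, 72, 68, 69, 73, 71, 70, 71, 70, 71]
355 [76, 73, 74, 76, 75, 74, 55, 55, 75, 75, 75, 74, 74, 73, 73, 74, 74, 74, 75, 74, 74, 74, 72, 72, 73, 72, 72, 72, 73, 71]
365 [75, 76, 75, 77, 76, 77, 61, 56, 77, 75, 76, 75, 76, 75, 75, 74, 76, 75, 76, 76, 77, 74, 75, 75, 73, 74, 75, 75, 76, 76]
375 [76, 77, 75, 77, 74, 77, 62, 59, 77, 79, 78, 75, 78, 77, 77, 79, 78, 77, 78, 76, 78, 79, 79, 78, 78, 78, 77, 76, 76, 76]
[0.0374 0.036  0.0347 0.0333 0.0319 0.0305 0.0291 0.0277 0.0263 0.0249]
n 483 mean [0.6152 0.3395] rect [0.6159 0.3376] [0.0492 0.0962] long 100.7 px 200 231
```

Call:
arm_command(rows=[[[0,0,0],[0.03,0,0.02],1],[[0,0,0],[0.04,-0.004,0.03],1],[[0,0,0],[0.04,-0.004,0.03],1],[[0,0,0],[0.035,-0.004,0.02],1],[[0,0,0],[0,0,0],1],[[0,0,0],[0,0,0],1],[[0,0,0],[0,0,0],1]])

```text
t: 8.6
tcp_pos: [0.5747, 0.3103, 0.0764]
tcp_rot: [0.648, 0.761, 0.003, -0.003]
force: [0.3, -0.6, 0.1]
gripper_width: 1.001
```

```bash
python3 -c "
from h import *
plan(.62,.314,.03,8.9,1)"
```

```text
at [0.5747 0.3103 0.0764] jaw 9.15 turn [ 0.08 -0.52  0.25] dist 0.065 w 1.001
[[0.08, -0.52, 0.25], [-0.004, 0.0453, 0.0465]]
```

Call:
arm_command(rows=[[[0,-0.5,0.3],[-0.002,0.022,0.01],1],[[0,0,0],[-0.002,0.022,0.01],1],[[0,0,0],[0,0,0.01],1],[[0,0,0],[0,0,0.01],1],[[0,0,0],[0,0,0],1],[[0,0,0],[0,0,0],1],[[0,0,0],[0,0,0],1]])

```text
t: 9.3
tcp_pos: [0.6224, 0.308, 0.0409]
tcp_rot: [0.653, 0.757, 0.003, 0.002]
force: [0.4, 1.0, -0.4]
gripper_width: 0.998
```

```bash
python3 -c "
from h import *
plan(.62,.314,.004,8.9,1)"
```

```text
at [0.6224 0.308  0.0409] jaw 8.42 turn [ 0.41 -0.09 -0.48] dist 0.0375 w 0.998
[[0.41, -0.09, -0.48], [0.0063, -0.0017, 0.0369]]
```

Call:
arm_command(rows=[[[0.4,0,-0.5],[0.006,-0.002,0],1],[[0,0,0],[0,0,0],1],[[0,0,0],[0,0,0.015],1],[[0,0,0],[0,0,0.015],1],[[0,0,0],[0,0,0],1],[[0,0,0],[0,0,0],1]])

```text
t: 9.9
tcp_pos: [0.6182, 0.3156, 0.0091]
tcp_rot: [0.649, 0.761, 0.001, -0.001]
force: [-0.8, 0.7, -0.0]
gripper_width: 0.998
```

```bash
python3 -c "
from h import *
plan(.62,.314,.004,8.9,1)"
```

```text
at [0.6182 0.3156 0.0091] jaw 9.07 turn [-0.01 -0.16  0.17] dist 0.0056 w 0.998
[[-0.01, -0.16, 0.17], [-0.0019, 0.0015, 0.005]]
```

Call:
arm_command(rows=[[[0,0,0],[-0.002,0.001,0.005],1],[[0,0,0],[0,0,0],1],[[0,0,0],[0,0,0],-1],[[0,0,0],[0,0,0],-1],[[0,0,0],[0,0,0],-1],[[0,0,0],[0,0,0],-1],[[0,0,0],[0,0,0],-1]])

```text
t: 10.6
tcp_pos: [0.6205, 0.3133, 0.0043]
tcp_rot: [0.649, 0.761, 0.001, -0.001]
force: [-0.5, 0.6, 0.3]
gripper_width: 0.634
```

```bash
python3 -c "
from h import *
plan(.61,-.10,.09,-11,14)"
```

```text
at [0.6205 0.3133 0.0043] jaw 9.03 turn [ 0.03 -0.17 20.03] dist 0.4222 w 0.634
[[0.0, -0.01, 1.43], [-0.029, -0.0054, -0.0062]]
[[0.0, -0.01, 1.43], [-0.0291, -0.0046, -0.0062]]
[[0.0, -0.01, 1.43], [-0.0293, -0.0039, -0.0062]]
[[0.0, -0.01, 1.43], [-0.0293, -0.0032, -0.0062]]
[[0.0, -0.01, 1.43], [-0.0294, -0.0024, -0.0062]]
[[0.0, -0.01, 1.43], [-0.0295, -0.0017, -0.0062]]
[[0.0, -0.01, 1.43], [-0.0295, -0.001, -0.0062]]
[[0.0, -0.01, 1.43], [-0.0295, -0.0002, -0.0062]]
[[0.0, -0.01, 1.43], [-0.0295, 0.0005, -0.0062]]
[[0.0, -0.01, 1.43], [-0.0295, 0.0012, -0.0062]]
[[0.0, -0.01, 1.43], [-0.0295, 0.002, -0.0061]]
[[0.0, -0.01, 1.43], [-0.0294, 0.0027, -0.0061]]
[[0.0, -0.01, 1.43], [-0.0293, 0.0034, -0.0061]]
[[0.0, -0.01, 1.43], [-0.0292, 0.0042, -0.0061]]
```

Call:
arm_command(rows=[[[0,0,0],[0,0,0],-1],[[0,0,0],[0,0,0],-1],[[0,0,0],[0,0,-0.015],-1],[[0,0,0],[0,0,-0.03],-1],[[0,0,1.5],[-0.02,0,-0.04],-1],[[0,0,1.5],[-0.04,-0.004,-0.03],-1],[[0,0,1.5],[-0.045,-0.004,-0.03],-1],[[0,0,1.5],[-0.045,-0.004,0],-1],[[0,0,1.5],[-0.045,-0.003,0],-1],[[0,0,1.5],[-0.045,-0.003,0],-1]])

```text
t: 11.6
tcp_pos: [0.6237, 0.0788, 0.16]
tcp_rot: [0.703, 0.711, 0.006, -0.001]
force: [1.0, -0.5, -0.5]
gripper_width: 0.57
```

```bash
python3 -c "
from h import *
plan(.61,-.26,.15,-11,8)"
```

```text
at [0.6237 0.0788 0.16  ] jaw 0.68 turn [ 0.35 -0.6  11.68] dist 0.3392 w 0.57
[[0.04, -0.07, 1.46], [-0.0423, -0.0022, 0.0008]]
[[0.04, -0.07, 1.46], [-0.0424, -0.0011, 0.0009]]
[[0.04, -0.07, 1.46], [-0.0424, -0.0001, 0.0009]]
[[0.04, -0.07, 1.46], [-0.0424, 0.001, 0.001]]
[[0.04, -0.07, 1.46], [-0.0423, 0.0021, 0.001]]
[[0.04, -0.07, 1.46], [-0.0423, 0.0032, 0.0011]]
[[0.04, -0.07, 1.46], [-0.0422, 0.0043, 0.0011]]
[[0.04, -0.07, 1.46], [-0.0421, 0.0053, 0.0012]]
```

Call:
arm_command(rows=[[[0,0,1.5],[-0.042,-0.002,0.001],-1],[[0,0,1.5],[-0.042,-0.001,0.001],-1],[[0,0,1.5],[-0.042,0,0.001],-1],[[0,0,1.5],[-0.042,0.001,0.001],-1],[[0,0,1.5],[-0.042,0.002,0.001],-1],[[0,0,1.5],[-0.042,0.003,0.001],-1],[[0,0,1.5],[-0.042,0.004,0.001],-1],[[0,0,1],[-0.035,0.005,0.001],-1],[[0,0,0],[0,0,0],-1],[[0,0,0],[0,0,0],-1]])

```text
t: 12.6
tcp_pos: [0.6054, -0.2752, 0.1629]
tcp_rot: [0.778, 0.629, 0.012, 0.004]
force: [0.1, 0.6, -0.3]
gripper_width: 0.568
```

```bash
python3 -c "
from h import *
im=snap('wrist','w5.png')
plan(.607,-.1,.15,-11,8)
E=np.array(im['extrinsics']); np.save('E5.npy',E)
blob(im,(.606,-.1),.004,green,150)
blob(im,(.606,-.1),.004,brown,150)
"
```

```text
at [ 0.6051 -0.2759  0.1631] jaw -12.12 turn [ 1.24 -0.64 -1.11] dist 0.1764 w 0.57
[[0.15, -0.08, -0.14], [0.0215, -0.0044, 0.0018]]
[[0.15, -0.08, -0.14], [0.0215, -0.0044, 0.0018]]
[[0.15, -0.08, -0.14], [0.0216, -0.0043, 0.0018]]
[[0.15, -0.08, -0.14], [0.0216, -0.0042, 0.0017]]
[[0.15, -0.08, -0.14], [0.0216, -0.0042, 0.0017]]
[[0.15, -0.08, -0.14], [0.0216, -0.0041, 0.0017]]
[[0.15, -0.08, -0.14], [0.0216, -0.0041, 0.0017]]
[[0.15, -0.08, -0.14], [0.0216, -0.004, 0.0017]]
n 5844 mean [ 0.5976 -0.1445] rect [ 0.5984 -0.1406] [0.0811 0.0655] long 77.8 px 269 62
n 511 mean [ 0.5812 -0.191 ] rect [ 0.581  -0.1912] [0.0283 0.0102] long 76.4 px 262 129
```

View pics/w5.png

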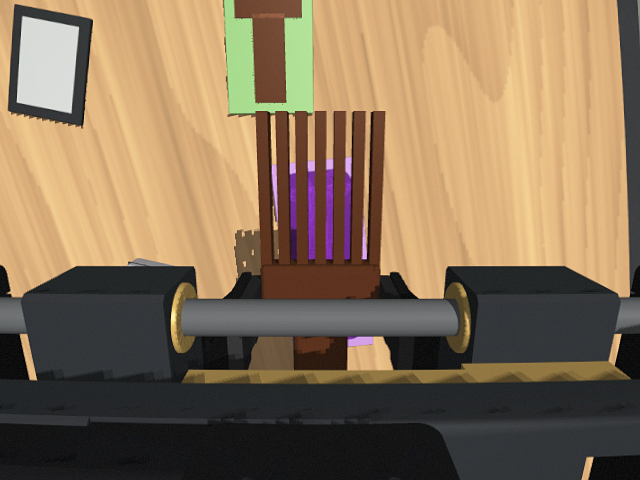

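The pad's near end is at (230–314, 114), its bar outline edge at row 17 and its handle outline end at row 103. The held pick is square in the jaws, with the bar's front edge at row 265 and the tine tips at row 111.

```bash
python3 -c "
from h import *
im=get_image('wrist'); print(np.abs(np.array(im['extrinsics'])-np.load('E5.npy')).max()); im['extrinsics']=np.load('E5.npy')
p=pix2w(im,[[230,115],[314,113],[313,2],[224.5,2],[253,102],[286,103],[235,17],[301,17]],.004)[:,:2]; print(p.round(4))
e=p[:2].mean(0); d=p[2:4].mean(0)-e; a=np.degrees(np.arctan2(d[1],d[0])); u=d/np.hypot(*d)
dd=p[2]-p[1];d3=p[3]-p[0]
print('axis',a,np.degrees(np.arctan2(dd[1],dd[0])),np.degrees(np.arctan2(d3[1],d3[0])),'pad ctr',e+.083*u,'handle end d',((p[4:6].mean(0)-e)@u),'bar edge d',((p[6:].mean(0)-e)@u), 'bar ctr', e+u*((p[6:].mean(0)-e)@u+.014))
q=pix2w(im,[[256,112],[386,111],[261,265],[379,265]],.171)[:,:2]; t=np.array([.6054,-.2755])
ja=np.radians(-12.1+90); f=np.array([np.cos(ja),np.sin(ja)]); g=np.array([f[1],-f[0]])
print('in hand fwd/right',[(round(float((x-t)@f),4),round(float((x-t)@g),4)) for x in q])
"
```

```text
0.0011656629649871852
[[ 0.559  -0.175 ]
 [ 0.6231 -0.1874]
 [ 0.6394 -0.1093]
 [ 0.5753 -0.0956]
 [ 0.5788 -0.1694]
 [ 0.6035 -0.1755]
 [ 0.5804 -0.1073]
 [ 0.6284 -0.1177]]
axis 78.30203871739866 78.24611322193674 78.35701000959084 pad ctr [ 0.6078867  -0.09991384] handle end d 0.008557546311059282 bar edge d 0.06997931602953524 bar ctr [ 0.60808526 -0.09895487]
in hand fwd/right [(0.077, -0.0239), (0.0774, 0.0248), (0.0175, -0.024), (0.0172, 0.0241)]
```

Call:
arm_command(rows=[[[0.6,-0.3,-0.3],[0.03,-0.006,0.02],-1],[[0.6,-0.3,0],[0.04,-0.008,0.03],-1],[[0,0,0],[0.045,-0.009,0.03],-1],[[0,0,0],[0.04,-0.008,0.02],-1],[[0,0,0],[0,0,0],-1],[[0,0,0],[0,0,0],-1],[[0,0,0],[0,0,0],-1]])

```text
t: 13.4
tcp_pos: [0.6102, -0.102, 0.0653]
tcp_rot: [0.77, 0.638, 0.004, -0.0]
force: [0.0, -1.3, 0.1]
gripper_width: 0.566
```

```bash
python3 -c "
from h import *
plan(.6074,-.1024,.03,-11.7,1)"
```

```text
at [ 0.6102 -0.102   0.0653] jaw -10.76 turn [ 0.26 -0.34  0.94] dist 0.0354 w 0.566
[[0.26, -0.34, 0.94], [-0.0011, -0.0029, 0.0352]]
```

Call:
arm_command(rows=[[[0.3,-0.3,0.9],[-0.001,-0.003,0.015],-1],[[0,0,0],[0,0,0.02],-1],[[0,0,0],[0,0,0.01],-1],[[0,0,0],[0,0,0],-1],[[0,0,0],[0,0,0],-1],[[0,0,0],[0,0,0],-1]])

```text
t: 14.0
tcp_pos: [0.6081, -0.1082, 0.0201]
tcp_rot: [0.778, 0.628, 0.0, 0.002]
force: [0.5, 0.1, -0.6]
gripper_width: 0.571
```

```bash
python3 -c "
from h import *
plan(.6074,-.1024,.0085,-11.7,1)"
```

```text
at [ 0.6081 -0.1082  0.0201] jaw -12.22 turn [ 0.2   0.09 -0.52] dist 0.013 w 0.571
[[0.2, 0.09, -0.52], [0.0056, -0.0019, 0.0116]]
```

Call:
arm_command(rows=[[[0,0,-0.5],[0.006,-0.002,0],-1],[[0,0,0],[0,0,0],-1],[[0,0,0],[0,0,0.005],-1],[[0,0,0],[0,0,0],-1]])

```text
t: 14.4
tcp_pos: [0.6088, -0.1015, 0.0167]
tcp_rot: [0.775, 0.631, 0.002, 0.003]
force: [0.4, 0.1, -0.8]
gripper_width: 0.572
```

```bash
python3 -c "
from h import *
plan(.6074,-.1024,.0085,-11.7,1)"
```

```text
at [ 0.6088 -0.1015  0.0167] jaw -11.68 turn [0.39 0.03 0.02] dist 0.0084 w 0.572
[[0.39, 0.03, 0.02], [-0.0012, -0.0012, 0.0082]]
```

Call:
arm_command(rows=[[[0.4,0,0],[-0.001,-0.001,0.005],-1],[[0,0,0],[0,0,0.003],-1],[[0,0,0],[0,0,0.001],-1],[[0,0,0],[0,0,0.001],-1]])

```text
t: 14.8
tcp_pos: [0.608, -0.1023, 0.0084]
tcp_rot: [0.775, 0.631, 0.0, -0.001]
force: [-4.2, 1.0, 10.6]
gripper_width: 0.57
```

```bash
python3 -c "
from h import *
plan(.6074,-.1024,.0085,-11.7,1);print(np.round(get_obs()['force'],1))"
```

```text
at [ 0.608  -0.1023  0.0084] jaw -11.68 turn [-0.06 -0.05  0.02] dist 0.0006 w 0.57
[[-0.06, -0.05, 0.02], [-0.0003, -0.0006, -0.0001]]
[-4.2  1.  10.6]
```

Call:
arm_command(rows=[[[0,0,0],[0,0,0],1],[[0,0,0],[0,0,0],1],[[0,0,0],[0,0,0],1],[[0,0,0],[0,0,-0.03],1],[[0,0,0],[0,0,-0.04],1],[[0,0,0],[0,0,-0.05],1],[[0,0,2],[-0.03,-0.02,-0.04],1],[[0,0,2],[-0.04,-0.03,-0.01],1],[[0,0,2],[-0.04,-0.03,0],1],[[0,0,2],[-0.04,-0.03,0],1]])

```text
t: 15.8
tcp_pos: [0.4673, -0.215, 0.1798]
tcp_rot: [0.815, 0.579, -0.001, 0.0]
force: [0.9, -1.1, 0.5]
gripper_width: 0.997
```

```bash
python3 -c "
from h import *
plan(.46,-.39,.17,-24,6)
im=get_image('wrist'); im['extrinsics']=np.load('E5.npy'); im['color']=cv2.imread('pics/w5.png')[:,:,::-1].copy()
blob(im,(.431,-.107),.004,lambda H,S,V:(S<110)&((V<80)|(V>150))|(S<70),95)
blob(im,(.431,-.107),.004,lambda H,S,V:(S<40)&(V>150),95)
im=get_image('scene')
cv2.imwrite('pics/s2.png',im['color'][:,:,::-1])
"
```

```text
at [ 0.4673 -0.215   0.1798] jaw -19.22 turn [-0.05  0.14  4.78] dist 0.1754 w 0.997
[[-0.01, 0.02, 0.8], [-0.0279, 0.0085, 0.0017]]
[[-0.01, 0.02, 0.8], [-0.0278, 0.0088, 0.0017]]
[[-0.01, 0.02, 0.8], [-0.0277, 0.0092, 0.0017]]
[[-0.01, 0.02, 0.8], [-0.0276, 0.0096, 0.0017]]
[[-0.01, 0.02, 0.8], [-0.0274, 0.01, 0.0017]]
[[-0.01, 0.02, 0.8], [-0.0273, 0.0104, 0.0016]]
n 9563 mean [ 0.4351 -0.1093] rect [ 0.4433 -0.1132] [0.0801 0.103 ] long 156.3 px 53 65
n 4900 mean [ 0.4306 -0.1071] rect [ 0.4303 -0.1076] [0.0643 0.0443] long 66.0 px 46 64
```

Call:
arm_command(rows=[[[0,0,0.8],[-0.03,0.01,0.002],1],[[0,0,0.8],[-0.03,0.01,0.002],1],[[0,0,0.8],[-0.03,0.01,0.002],1],[[0,0,0.8],[-0.03,0.01,0.002],1],[[0,0,0.8],[-0.03,0.01,0.002],1],[[0,0,0.8],[-0.02,0.01,0.002],1],[[0,0,0],[0,0,0],1],[[0,0,0],[0,0,0],1]])

```text
t: 16.7
tcp_pos: [0.457, -0.4034, 0.1648]
tcp_rot: [0.841, 0.541, 0.0, -0.002]
force: [-0.1, 0.2, 0.3]
gripper_width: 1.0
```

```bash
python3 -c "
from h import *
im=snap('wrist','w6.png')
plan(.457,-.305,.05,-25,4)
np.save('E6.npy',im['extrinsics'])
blob(im,(.457,-.305),.024,lambda H,S,V:(S<70)&(V>60),75)
c=im['color']; 
s=snap('scene')['color']
cv2.imwrite('pics/c6.png',np.vstack([c[:300],cv2.resize(s[170:300,150:520],(640,225))])[:,:,::-1])
"
```

```text
at [ 0.457  -0.4031  0.1648] jaw -24.5 turn [-0.15 -0.13  0.5 ] dist 0.151 w 1.005
[[-0.04, -0.03, 0.12], [0.0223, -0.0101, 0.0288]]
[[-0.04, -0.03, 0.12], [0.0222, -0.0102, 0.0288]]
[[-0.04, -0.03, 0.12], [0.0222, -0.0102, 0.0287]]
[[-0.04, -0.03, 0.12], [0.0222, -0.0103, 0.0287]]
n 4891 mean [ 0.4579 -0.307 ] rect [ 0.4577 -0.3074] [0.0634 0.0443] long 64.7 px 266 110
```

View pics/c6.png

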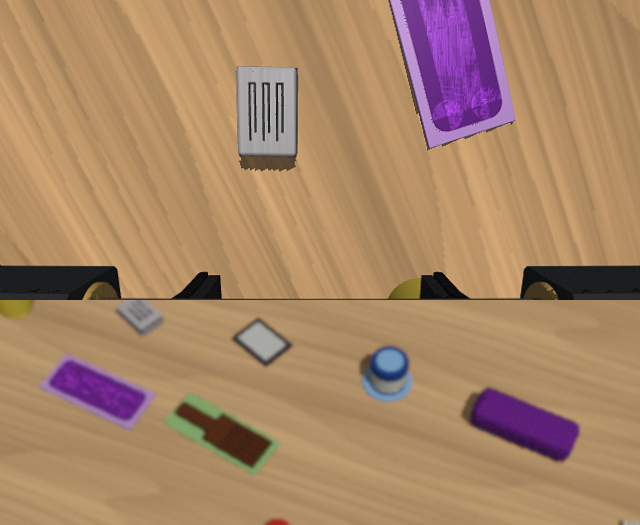

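Top part (wrist): pin box at (267,111), case pad's near corners at (428,149) and (515,121). Bottom part (scene): the pot and the pick sit on their pads.

Call:
arm_command(rows=[[[0,0,0.2],[0.022,-0.01,0.02],1],[[0,0,0.2],[0.022,-0.01,0.03],1],[[0,0,0.2],[0.022,-0.01,0.03],1],[[0,0,0.2],[0.022,-0.01,0.03],1],[[0,0,0],[0,0,0],1],[[0,0,0],[0,0,0],1],[[0,0,0],[0,0,0],1]])

```text
t: 17.5
tcp_pos: [0.4625, -0.2945, 0.0549]
tcp_rot: [0.841, 0.541, 0.005, -0.001]
force: [0.7, 0.7, -0.3]
gripper_width: 0.996
```

```bash
python3 -c "
from h import *
plan(.4578,-.3072,.006,-25.3,1)
im=get_image('wrist'); im['extrinsics']=np.load('E6.npy')
p=pix2w(im,[[428.5,149],[515,121.5],[490,2],[390,2]],.004)[:,:2]; print(p)
f=lambda d:np.degrees(np.arctan2(d[1],d[0]))
a1,a2,a3=f(p[3]-p[0]),f(p[2]-p[1]),f(p[1]-p[0])+90; a=np.radians((a1+a2)/2); print(a1,a2,a3, 'ctr',p[:2].mean(0)+.083*np.array([np.cos(a),np.sin(a)]),'w',np.hypot(*(p[1]-p[0])))
"
```

```text
at [ 0.4625 -0.2945  0.0549] jaw -24.53 turn [ 0.22 -0.5   0.77] dist 0.0507 w 0.996
[[0.22, -0.5, 0.77], [-0.014, 0.0008, 0.0487]]
[[ 0.56071689 -0.38390279]
 [ 0.63155373 -0.39216141]
 [ 0.64256704 -0.30210125]
 [ 0.57381053 -0.27200459]]
83.32595079161129 83.02800879461158 83.35010769554756 ctr [ 0.60599595 -0.30561992] w 0.0713166311398675
```

Call:
arm_command(rows=[[[0,-0.4,0.8],[-0.014,0.001,0],1],[[0,0,0],[0,0,0],1],[[0,0,0],[0,0,0.015],1],[[0,0,0],[0,0,0.015],1],[[0,0,0],[0,0,0],1],[[0,0,0],[0,0,0],1]])

```text
t: 18.15
tcp_pos: [0.4581, -0.3141, 0.0248]
tcp_rot: [0.847, 0.532, 0.002, 0.004]
force: [0.2, -0.1, -0.0]
gripper_width: 1.003
```

```bash
python3 -c "
from h import *
plan(.4578,-.3072,.006,-25.3,1)"
```

```text
at [ 0.4581 -0.3141  0.0248] jaw -25.71 turn [ 0.56  0.04 -0.41] dist 0.02 w 1.003
[[0.56, 0.04, -0.41], [0.0061, -0.0034, 0.0188]]
```

Call:
arm_command(rows=[[[0.5,0,-0.4],[0.005,-0.003,0],1],[[0,0,0],[0,0,0],1],[[0,0,0],[0,0,0.01],1],[[0,0,0],[0,0,0.004],1],[[0,0,0],[0,0,0],1]])

```text
t: 18.65
tcp_pos: [0.458, -0.3071, 0.0097]
tcp_rot: [0.844, 0.536, -0.0, 0.0]
force: [-0.4, -1.0, 0.5]
gripper_width: 1.002
```

```bash
python3 -c "
from h import *
plan(.4578,-.3072,.006,-25.3,1)"
```

```text
at [ 0.458  -0.3071  0.0097] jaw -25.21 turn [0.02 0.02 0.09] dist 0.0037 w 1.002
[[0.02, 0.02, 0.09], [-0.0002, -0.0001, 0.0037]]
```

Call:
arm_command(rows=[[[0,0,0],[0,0,0.003],1],[[0,0,0],[0,0,0],-1],[[0,0,0],[0,0,0],-1],[[0,0,0],[0,0,0],-1],[[0,0,0],[0,0,0],-1],[[0,0,0],[0,0,0],-1],[[0,0,0],[0,0,0],-1],[[0,0,0],[0,0,0],-1],[[0,0,0],[0,0,0],-1],[[0,0,0],[0,0,0],-1]])

```text
t: 19.65
tcp_pos: [0.4582, -0.3075, 0.0068]
tcp_rot: [0.844, 0.536, 0.0, 0.001]
force: [-1.2, -0.1, -0.6]
gripper_width: 0.506
```

```bash
python3 -c "
from h import *
plan(.4305,-.1075,.08,-24,7)"
```

```text
at [ 0.4582 -0.3075  0.0068] jaw -25.23 turn [ 0.06  0.02 -1.23] dist 0.2148 w 0.506
[[0.01, 0.0, -0.18], [0.0242, -0.0157, -0.0105]]
[[0.01, 0.0, -0.18], [0.0242, -0.0157, -0.0105]]
[[0.01, 0.0, -0.18], [0.0243, -0.0156, -0.0105]]
[[0.01, 0.0, -0.18], [0.0243, -0.0155, -0.0105]]
[[0.01, 0.0, -0.18], [0.0244, -0.0155, -0.0105]]
[[0.01, 0.0, -0.18], [0.0244, -0.0154, -0.0105]]
[[0.01, 0.0, -0.18], [0.0244, -0.0153, -0.0105]]
```

Call:
arm_command(rows=[[[0,0,0],[0,0,-0.03],-1],[[0,0,0],[0.01,-0.006,-0.03],-1],[[0,0,-0.3],[0.03,-0.018,-0.01],-1],[[0,0,-0.3],[0.03,-0.02,0],-1],[[0,0,-0.3],[0.03,-0.02,0],-1],[[0,0,-0.3],[0.03,-0.02,0],-1],[[0,0,0],[0.025,-0.015,0],-1],[[0,0,0],[0,0,0],-1],[[0,0,0],[0,0,0],-1],[[0,0,0],[0,0,0],-1]])

```text
t: 20.65
tcp_pos: [0.4311, -0.1207, 0.0782]
tcp_rot: [0.84, 0.543, -0.0, 0.001]
force: [-0.7, -0.6, -1.0]
gripper_width: 0.505
```

```bash
python3 -c "
from h import *
plan(.4305,-.1075,.03,-24,1)"
```

```text
at [ 0.4311 -0.1207  0.0782] jaw -24.2 turn [ 0.05  0.04 -0.2 ] dist 0.05 w 0.505
[[0.05, 0.04, -0.2], [0.0118, -0.006, 0.0482]]
```

Call:
arm_command(rows=[[[0,0,-0.2],[0.011,-0.005,0.01],-1],[[0,0,0],[0,0,0.02],-1],[[0,0,0],[0,0,0.015],-1],[[0,0,0],[0,0,0],-1],[[0,0,0],[0,0,0],-1],[[0,0,0],[0,0,0],-1]])

```text
t: 21.25
tcp_pos: [0.4312, -0.1111, 0.0302]
tcp_rot: [0.841, 0.541, -0.001, 0.002]
force: [0.1, -0.1, -1.6]
gripper_width: 0.501
```

```bash
python3 -c "
from h import *
plan(.4305,-.1075,.011,-24,1)"
```

```text
at [ 0.4312 -0.1111  0.0302] jaw -24.48 turn [ 0.07  0.2  -0.48] dist 0.0195 w 0.501
[[0.07, 0.2, -0.48], [0.003, -0.0022, 0.0192]]
```

Call:
arm_command(rows=[[[0,0.2,-0.5],[0.003,-0.002,0],-1],[[0,0,0],[0,0,0],-1],[[0,0,0],[0,0,0.007],-1],[[0,0,0],[0,0,0.004],-1],[[0,0,0],[0,0,0],-1]])

```text
t: 21.75
tcp_pos: [0.4324, -0.1071, 0.0201]
tcp_rot: [0.838, 0.545, 0.002, 0.001]
force: [-0.9, 0.2, -0.6]
gripper_width: 0.501
```

```bash
python3 -c "
from h import *
plan(.4305,-.1075,.011,-24,1)"
```

```text
at [ 0.4324 -0.1071  0.0201] jaw -23.95 turn [ 0.27 -0.17  0.05] dist 0.0093 w 0.501
[[0.27, -0.17, 0.05], [-0.0012, -0.0016, 0.0091]]
```

Call:
arm_command(rows=[[[0.3,0,0],[-0.001,-0.002,0.004],-1],[[0,0,0],[0,0,0.003],-1],[[0,0,0],[0,0,0.002],-1],[[0,0,0],[0,0,0.001],-1],[[0,0,0],[0,0,0.001],-1]])

```text
t: 22.25
tcp_pos: [0.4301, -0.1072, 0.0107]
tcp_rot: [0.838, 0.545, 0.0, -0.003]
force: [-6.3, 0.7, 15.6]
gripper_width: 0.505
```

```bash
python3 -c "
from h import *
plan(.4305,-.1075,.011,-24,1);print(np.round(get_obs()['force'],1))"
```

```text
at [ 0.4301 -0.1072  0.0107] jaw -23.95 turn [-0.26 -0.22  0.05] dist 0.0006 w 0.505
[[-0.26, -0.22, 0.05], [-0.0001, 0.0005, -0.0003]]
[-6.3  0.7 15.6]
```

Call:
arm_command(rows=[[[0,0,0],[0,0,0],1],[[0,0,0],[0,0,0],1],[[0,0,0],[0,0,0],1],[[0,0,0],[0,0,-0.03],1],[[0,0,0],[0,0,-0.04],1],[[0,0,0],[0,0,-0.05],1],[[0,0,-4],[0.03,-0.014,-0.04],1],[[0,0,-4],[0.04,-0.014,-0.02],1],[[0,0,-4],[0.04,-0.012,0],1],[[0,0,-4],[0.04,-0.008,0],1]])

```text
t: 23.25
tcp_pos: [0.4311, 0.0479, 0.1971]
tcp_rot: [0.756, 0.654, 0.002, -0.003]
force: [1.2, -0.2, -0.1]
gripper_width: 1.001
```

```bash
python3 -c "
from h import *
plan(.46,.165,.19,-7,5)"
```

```text
at [0.4311 0.0479 0.1971] jaw -8.26 turn [-0.09 -0.35 -1.26] dist 0.1208 w 1.001
[[-0.02, -0.07, -0.25], [0.024, 0.0024, 0.0016]]
[[-0.02, -0.07, -0.25], [0.024, 0.0025, 0.0015]]
[[-0.02, -0.07, -0.25], [0.024, 0.0026, 0.0015]]
[[-0.02, -0.07, -0.25], [0.024, 0.0027, 0.0015]]
[[-0.02, -0.07, -0.25], [0.024, 0.0028, 0.0014]]
```

Call:
arm_command(rows=[[[0,0,-0.3],[0.022,0.002,0],1],[[0,0,-0.3],[0.022,0.002,0],1],[[0,0,-0.3],[0.022,0.002,0],1],[[0,0,-0.3],[0.022,0.002,0],1],[[0,0,0],[0,0,0],1],[[0,0,0],[0,0,0],1],[[0,0,0],[0,0,0],1]])

```text
t: 23.95
tcp_pos: [0.4526, 0.1422, 0.1958]
tcp_rot: [0.748, 0.663, 0.0, -0.002]
force: [-0.1, 1.0, 0.0]
gripper_width: 1.001
```

```bash
python3 -c "
from h import *
im=snap('wrist','w7.png')
plan(.449,.313,.08,-7,5)
m,w=blob(im,(.449,.313),.023,purp,160)
m,w=blob(im,(.449,.313),.046,purp,160)
# edges per row
for r in range(0,200,20):
    x=np.nonzero(m[r])[0]
    if len(x): print(r,x.min(),x.max(),pix2w(im,[[x.min(),r],[x.max(),r]],.023)[:,:2].round(4).tolist())
np.save('E7.npy',im['extrinsics'])
"
```

```text
at [0.4526 0.1419 0.1958] jaw -6.91 turn [-0.16 -0.17  0.09] dist 0.2066 w 0.999
[[-0.03, -0.03, 0.02], [0.0338, -0.0048, 0.0233]]
[[-0.03, -0.03, 0.02], [0.0338, -0.0048, 0.0233]]
[[-0.03, -0.03, 0.02], [0.0338, -0.0048, 0.0232]]
[[-0.03, -0.03, 0.02], [0.0339, -0.0048, 0.0232]]
[[-0.03, -0.03, 0.02], [0.0339, -0.0049, 0.0232]]
n 7859 mean [0.4435 0.2788] rect [0.4427 0.2771] [0.0814 0.0579] long 83.2 px 288 52
n 7859 mean [0.4447 0.2739] rect [0.444  0.2723] [0.0758 0.0539] long 83.2 px 288 52
0 249 324 [[0.4189, 0.3209], [0.4762, 0.3137]]
20 250 324 [[0.4175, 0.3066], [0.4745, 0.2994]]
40 252 324 [[0.4168, 0.292], [0.4728, 0.285]]
60 252 324 [[0.4145, 0.2773], [0.471, 0.2703]]
80 253 324 [[0.413, 0.2623], [0.4693, 0.2554]]
100 257 321 [[0.4139, 0.2468], [0.465, 0.2405]]
```

View pics/w7.png

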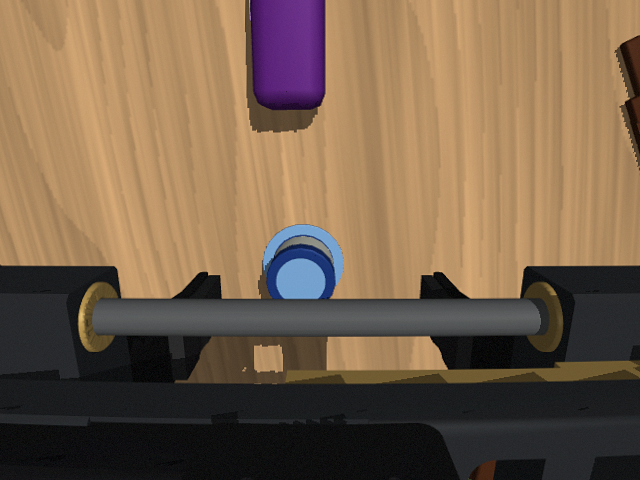

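The case is at (288,52), near end at row 109. The pot is centred on its pad at (302,270).

Call:
arm_command(rows=[[[0,0,0],[0.03,-0.005,0.01],1],[[0,0,0],[0.04,-0.005,0.03],1],[[0,0,0],[0.04,-0.005,0.03],1],[[0,0,0],[0.035,-0.005,0.03],1],[[0,0,0],[0.01,-0.003,0.01],1],[[0,0,0],[0,0,0],1],[[0,0,0],[0,0,0],1],[[0,0,0],[0,0,0],1]])

```text
t: 24.8
tcp_pos: [0.4555, 0.2953, 0.0875]
tcp_rot: [0.755, 0.656, 0.004, -0.001]
force: [0.2, -0.0, -0.3]
gripper_width: 0.999
```

```bash
python3 -c "
from h import *
plan(.448,.313,.013,-6.8,1)"
```

```text
at [0.4555 0.2953 0.0875] jaw -7.98 turn [ 0.24 -0.4  -1.18] dist 0.0769 w 0.999
[[0.24, -0.4, -1.18], [0.016, -0.0102, 0.0745]]
```

Call:
arm_command(rows=[[[0.2,-0.4,-1],[0.014,-0.009,0.01],1],[[0,0,0],[0,0,0.01],1],[[0,0,0],[0,0,0.01],1],[[0,0,0],[0,0,0],1],[[0,0,0],[0,0,0],1],[[0,0,0],[0,0,0],1]])

```text
t: 25.4
tcp_pos: [0.4505, 0.3091, 0.0578]
tcp_rot: [0.75, 0.661, 0.002, 0.0]
force: [0.5, -0.1, 0.7]
gripper_width: 0.998
```

```bash
python3 -c "
from h import *
plan(.448,.313,.013,-6.8,1)"
```

```text
at [0.4505 0.3091 0.0578] jaw -7.2 turn [ 0.2  -0.14 -0.4 ] dist 0.045 w 0.998
[[0.2, -0.14, -0.4], [0.0035, -0.0031, 0.0448]]
```

Call:
arm_command(rows=[[[0,0,-0.4],[0.003,-0.003,0.01],1],[[0,0,0],[0,0,0.015],1],[[0,0,0],[0,0,0.012],1],[[0,0,0],[0,0,0],1],[[0,0,0],[0,0,0],1]])

```text
t: 25.9
tcp_pos: [0.448, 0.3135, 0.0188]
tcp_rot: [0.747, 0.664, 0.003, 0.0]
force: [-0.2, 0.2, 0.2]
gripper_width: 1.0
```

```bash
python3 -c "
from h import *
plan(.448,.313,.013,-6.8,1)"
```

```text
at [0.448  0.3135 0.0188] jaw -6.75 turn [ 0.24 -0.21  0.05] dist 0.0058 w 1.0
[[0.24, -0.21, 0.05], [-0.0005, 0.0001, 0.0058]]
```

Call:
arm_command(rows=[[[0.2,-0.2,0],[0,0,0.005],1],[[0,0,0],[0,0,0],-1],[[0,0,0],[0,0,0],-1],[[0,0,0],[0,0,0],-1],[[0,0,0],[0,0,0],-1],[[0,0,0],[0,0,0],-1],[[0,0,0],[0,0,0],-1],[[0,0,0],[0,0,0],-1]])

```text
t: 26.7
tcp_pos: [0.449, 0.3143, 0.0149]
tcp_rot: [0.748, 0.664, 0.001, 0.0]
force: [-0.1, 0.3, -1.1]
gripper_width: 0.644
```

```bash
python3 -c "
from h import *
plan(.606,-.3056,.15,-6.7,15)"
```

```text
at [0.449  0.3143 0.0149] jaw -6.75 turn [ 0.12 -0.12 -0.05] dist 0.6536 w 0.644
[[0.01, -0.01, -0.0], [-0.0398, 0.0153, -0.0091]]
[[0.01, -0.01, -0.0], [-0.0398, 0.0153, -0.0091]]
[[0.01, -0.01, -0.0], [-0.0398, 0.0153, -0.009]]
[[0.01, -0.01, -0.0], [-0.0398, 0.0153, -0.009]]
[[0.01, -0.01, -0.0], [-0.0398, 0.0153, -0.009]]
[[0.01, -0.01, -0.0], [-0.0398, 0.0153, -0.009]]
[[0.01, -0.01, -0.0], [-0.0398, 0.0153, -0.009]]
[[0.01, -0.01, -0.0], [-0.0398, 0.0152, -0.009]]
[[0.01, -0.01, -0.0], [-0.0398, 0.0152, -0.009]]
[[0.01, -0.01, -0.0], [-0.0398, 0.0152, -0.009]]
[[0.01, -0.01, -0.0], [-0.0398, 0.0152, -0.009]]
[[0.01, -0.01, -0.0], [-0.0398, 0.0152, -0.009]]
[[0.01, -0.01, -0.0], [-0.0398, 0.0152, -0.009]]
[[0.01, -0.01, -0.0], [-0.0398, 0.0152, -0.009]]
[[0.01, -0.01, -0.0], [-0.0398, 0.0152, -0.009]]
```

Call:
arm_command(rows=[[[0,0,0],[0,0,-0.025],-1],[[0,0,0],[0,0,-0.04],-1],[[0,0,0],[0,0,-0.045],-1],[[0,0,0],[-0.025,0.01,-0.03],-1],[[0,0,0],[-0.04,0.016,0],-1],[[0,0,0],[-0.04,0.016,0],-1],[[0,0,0],[-0.04,0.016,0],-1],[[0,0,0],[-0.04,0.016,0],-1],[[0,0,0],[-0.04,0.016,0],-1],[[0,0,0],[-0.04,0.016,0],-1]])

```text
t: 27.7
tcp_pos: [0.5239, 0.0374, 0.1603]
tcp_rot: [0.742, 0.67, 0.003, -0.001]
force: [0.8, -0.5, -0.6]
gripper_width: 0.642
```

```bash
python3 -c "
from h import *
plan(.606,-.3056,.15,-6.7,9)"
```

```text
at [0.5239 0.0374 0.1603] jaw -5.79 turn [ 0.16 -0.27  0.91] dist 0.3528 w 0.642
[[0.02, -0.03, 0.1], [-0.037, 0.0129, 0.001]]
[[0.02, -0.03, 0.1], [-0.037, 0.013, 0.001]]
[[0.02, -0.03, 0.1], [-0.037, 0.013, 0.001]]
[[0.02, -0.03, 0.1], [-0.0369, 0.0131, 0.0011]]
[[0.02, -0.03, 0.1], [-0.0369, 0.0132, 0.0011]]
[[0.02, -0.03, 0.1], [-0.0369, 0.0132, 0.0011]]
[[0.02, -0.03, 0.1], [-0.0369, 0.0133, 0.0011]]
[[0.02, -0.03, 0.1], [-0.0368, 0.0134, 0.0011]]
[[0.02, -0.03, 0.1], [-0.0368, 0.0134, 0.0011]]
```

Call:
arm_command(rows=[[[0,0,0.1],[-0.037,0.013,0.001],-1],[[0,0,0.1],[-0.037,0.013,0.001],-1],[[0,0,0.1],[-0.037,0.013,0.001],-1],[[0,0,0.1],[-0.037,0.013,0.001],-1],[[0,0,0.1],[-0.037,0.013,0.001],-1],[[0,0,0.1],[-0.037,0.013,0.001],-1],[[0,0,0.1],[-0.035,0.013,0.001],-1],[[0,0,0.1],[-0.03,0.013,0.001],-1],[[0,0,0],[0,0,0],-1],[[0,0,0],[0,0,0],-1]])

```text
t: 28.7
tcp_pos: [0.5956, -0.2794, 0.1497]
tcp_rot: [0.75, 0.662, 0.002, 0.0]
force: [-0.2, 1.0, -0.8]
gripper_width: 0.64
```

```bash
python3 -c "
from h import *
im=snap('wrist','w8.png')
plan(.606,-.3056,.06,-6.7,1)
o=get_obs(); t=np.array(o['tcp_pos']); R=Ro.from_quat(o['tcp_rot']).as_matrix()
# far end of held case: rows min of purple near column centre; widest-silhouette height ~ case mid (TCP z + .008)
hsv=cv2.cvtColor(im['color'],cv2.COLOR_RGB2HSV).astype(int); m=purp(hsv[...,0],hsv[...,1],hsv[...,2])&(hsv[...,2]<140)
for r in range(0,300,20):
    x=np.nonzero(m[r])[0]
    if len(x): print(r,x.min(),x.max(),len(x))
for r in range(60,200,10):
    p=pix2w(im,[[318,r]],t[2]+.02)[0]-t; print(r,(R.T@p)[:2].round(4),end=' ')
"
```

```text
at [ 0.5954 -0.2796  0.1498] jaw -7.12 turn [ 0.15 -0.09 -0.41] dist 0.0941 w 0.64
[[0.15, -0.09, -0.41], [-0.0246, 0.0135, 0.0898]]
140 249 391 16
160 242 398 26
180 243 397 26
200 244 396 25
220 245 395 24
240 246 394 24
260 247 393 24
280 247 639 28
60 [ 0.0929 -0.0001] 70 [ 0.0898 -0.0001] 80 [ 0.0866 -0.0001] 90 [ 0.0833 -0.0001] 100 [ 0.0801 -0.0001] 110 [ 0.0768 -0.0001] 120 [ 0.0735 -0.0001] 130 [ 0.0701 -0.0001] 140 [ 0.0668 -0.0001] 150 [ 0.0633 -0.0001] 160 [ 0.0599 -0.0001] 170 [ 0.0564 -0.0001] 180 [ 0.0529 -0.0001] 190 [ 0.0493 -0.0001]
```

View pics/w8.png

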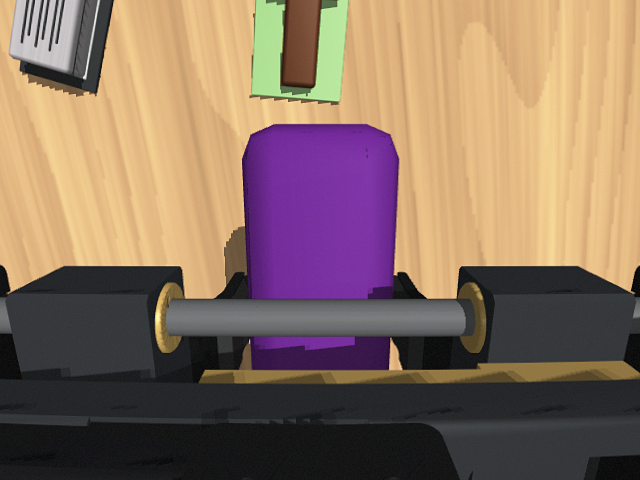

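The case is level and square in the jaws, far end at row 124, columns 243–397. The pick and pin box sit on their pads at the top of the picture.

Call:
arm_command(rows=[[[0,0,-0.4],[-0.024,0.013,0.02],-1],[[0,0,0],[0,0,0.03],-1],[[0,0,0],[0,0,0.03],-1],[[0,0,0],[0,0,0],-1],[[0,0,0],[0,0,0],-1],[[0,0,0],[0,0,0],-1]])

```text
t: 29.35
tcp_pos: [0.6098, -0.296, 0.071]
tcp_rot: [0.743, 0.669, 0.005, 0.0]
force: [-1.0, -0.2, -0.3]
gripper_width: 0.641
```

```bash
python3 -c "
from h import *
plan(.6062,-.3042,.019,-6.7,1)"
```

```text
at [ 0.6098 -0.296   0.071 ] jaw -6.04 turn [ 0.42 -0.41  0.67] dist 0.0527 w 0.641
[[0.42, -0.41, 0.67], [-0.0089, -0.0031, 0.0519]]
```

Call:
arm_command(rows=[[[0.4,-0.4,0.6],[-0.008,-0.003,0.005],-1],[[0,0,0],[0,0,0],-1],[[0,0,0],[0,0,0.015],-1],[[0,0,0],[0,0,0.015],-1],[[0,0,0],[0,0,0],-1],[[0,0,0],[0,0,0],-1]])

```text
t: 29.95
tcp_pos: [0.6082, -0.3044, 0.0372]
tcp_rot: [0.747, 0.665, 0.002, 0.003]
force: [0.3, -0.3, -0.5]
gripper_width: 0.64
```

```bash
python3 -c "
from h import *
plan(.6062,-.3042,.019,-6.7,1)"
```

```text
at [ 0.6082 -0.3044  0.0372] jaw -6.61 turn [0.35 0.07 0.09] dist 0.0183 w 0.64
[[0.35, 0.07, 0.09], [0.0, -0.0021, 0.0182]]
```

Call:
arm_command(rows=[[[0.3,0,0.1],[0,-0.002,0.008],-1],[[0,0,0],[0,0,0.003],-1],[[0,0,0],[0,0,0],-1],[[0,0,0],[0,0,0],-1]])

```text
t: 30.35
tcp_pos: [0.6059, -0.3042, 0.0249]
tcp_rot: [0.747, 0.664, -0.0, 0.0]
force: [-0.2, 0.3, -0.7]
gripper_width: 0.643
```

```bash
python3 -c "
from h import *
plan(.6062,-.3042,.019,-6.7,1);print(np.round(get_obs()['force'],1))"
```

```text
at [ 0.6059 -0.3042  0.0249] jaw -6.73 turn [-0.02  0.06 -0.03] dist 0.0059 w 0.643
[[-0.02, 0.06, -0.03], [0.0, 0.0003, 0.0059]]
[-0.2  0.3 -0.7]
```

Call:
arm_command(rows=[[[0,0,0],[0,0,0.003],-1],[[0,0,0],[0,0,0.002],-1],[[0,0,0],[0,0,0.001],-1],[[0,0,0],[0,0,0.001],-1]])

```text
t: 30.75
tcp_pos: [0.6066, -0.3045, 0.019]
tcp_rot: [0.747, 0.664, 0.0, 0.001]
force: [-3.5, 1.4, 8.5]
gripper_width: 0.639
```

```bash
python3 -c "
from h import *
plan(.6062,-.3042,.019,-6.7,1);print(np.round(get_obs()['force'],1))"
```

```text
at [ 0.6066 -0.3045  0.019 ] jaw -6.72 turn [ 0.08  0.06 -0.02] dist 0.0005 w 0.639
[[0.08, 0.06, -0.02], [0.0002, -0.0004, 0.0]]
[-3.5  1.4  8.5]
```

Call:
arm_command(rows=[[[0,0,0],[0,0,0],1],[[0,0,0],[0,0,0],1],[[0,0,0],[0,0,0],1],[[0,0,0],[0,0,-0.03],1],[[0,0,0],[0,0,-0.05],1],[[0,0,0],[0,0,-0.05],1],[[0,0,0],[-0.03,-0.01,-0.05],1],[[0,0,0],[-0.04,-0.015,-0.05],1],[[0,0,0],[-0.04,-0.015,-0.03],1],[[0,0,0],[0,0,0],1]])

```text
t: 31.75
tcp_pos: [0.5597, -0.3963, 0.2661]
tcp_rot: [0.746, 0.666, -0.002, 0.001]
force: [-0.7, -1.5, 0.3]
gripper_width: 1.002
```

Call:
arm_command(rows=[[[0,0,0],[0,0,0],1],[[0,0,0],[0,0,0],1],[[0,0,0],[0,0,0],1]])

```text
t: 32.05
tcp_pos: [0.5596, -0.3963, 0.2658]
tcp_rot: [0.746, 0.666, -0.001, 0.001]
force: [0.4, -0.4, -0.7]
gripper_width: 1.002
```

```bash
python3 -c "
from h import *
w=snap('wrist','w9.png'); t=snap('top','t9.png')
print(w2pix(w,[[.606,-.3056,.05],[.608,-.1,.01],[.43,-.1075,.03],[.431,.1,.05]]).round())
sil=lambda H,S,V:(S<70)&(V>90)
print('case');blob(w,(.606,-.3056),.03,lambda H,S,V:purp(H,S,V)&(S>150)&(V<130),110)
for im in (w,t):
  for n,P,z,c,r in [('casepad+case',(.606,-.305),.004,purp,110),('pinbox',(.4305,-.1075),.028,sil,70),('pick',(.608,-.1),.016,brown,110),('pickpad',(.608,-.1),.004,lambda H,S,V:green(H,S,V)|brown(H,S,V),110),('pot',(.431,.1),.054,lblue,50)]:
    try: print(n); blob(im,P,z,c,r if im is w else r//4)
    except Exception as e: print('no',type(e))
v=np.hstack([cv2.resize(w['color'],(520,390)),cv2.resize(t['color'][195:320,250:450],(280,175))[np.r_[0:175,[0]*215]]])
cv2.imwrite('pics/v9.png',v[:,:,::-1])
"
```

```text
[[ 359.  108.]
 [ 336. -119.]
 [ 138.  -95.]
 [  94. -362.]]
case
n 4557 mean [ 0.6004 -0.3232] rect [ 0.6073 -0.307 ] [0.1508 0.0568] long 83.7 px 352 127
casepad+case
n 11568 mean [ 0.6066 -0.3013] rect [ 0.6061 -0.3051] [0.1647 0.0713] long 83.5 px 354 105
pinbox
no <class 'ValueError'>
pick
no <class 'ValueError'>
pickpad
no <class 'ValueError'>
pot
no <class 'ValueError'>
casepad+case
n 1214 mean [ 0.6067 -0.3028] rect [ 0.6066 -0.3028] [0.1578 0.0705] long 83.5 px 415 231
pinbox
n 353 mean [ 0.4313 -0.1069] rect [ 0.4313 -0.1068] [0.0653 0.0453] long 66.0 px 351 291
pick
n 555 mean [ 0.61  -0.088] rect [ 0.6077 -0.1002] [0.1438 0.0455] long 78.9 px 344 231
pickpad
n 905 mean [ 0.6049 -0.1003] rect [ 0.6077 -0.0955] [0.1561 0.0646] long 78.4 px 348 233
pot
n 181 mean [0.4319 0.1005] rect [0.4312 0.0998] [0.0401 0.0399] long 89.7 px 279 291
```

View pics/v9.png

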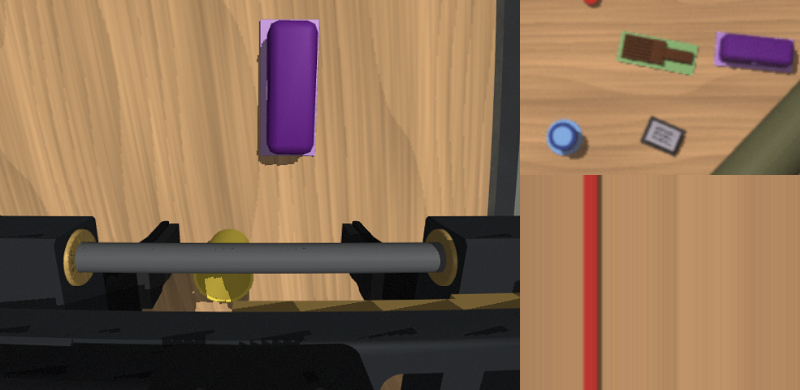

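The wrist view shows the case along its pad at (292,88). The top crop shows the pick, pin box and pot on their pads, all within about 2 mm and 0.5° of the pads. The arm is clear, so I'm handing in.

```bash
python3 -c "
from h import *
im=get_image('scene')
t=blob(im,(.7295,.0415),.016,lambda H,S,V:(S>150)&((H<8)|(H>172)),20); c=blob(im,(.5,-.504),.085,lambda H,S,V:(H>20)&(H<35)&(S>150),30)
im['color']=cv2.imread('pics/scene0.png')[:,:,::-1].copy()
t=blob(im,(.7295,.0415),.016,lambda H,S,V:(S>150)&((H<8)|(H>172)),20); c=blob(im,(.5,-.504),.085,lambda H,S,V:(H>20)&(H<35)&(S>150),30)
print(sign_off())"
```

```text
n 164 mean [0.7298 0.0407] rect [0.7298 0.0406] [0.0311 0.0331] long 111.0 px 310 302
n 857 mean [ 0.5225 -0.4871] rect [ 0.5261 -0.4884] [0.1375 0.0701] long 38.6 px 153 160
n 165 mean [0.7298 0.0408] rect [0.7298 0.0406] [0.0311 0.0332] long 111.0 px 310 303
n 839 mean [ 0.5232 -0.4865] rect [ 0.5266 -0.4876] [0.1368 0.068 ] long 40.6 px 153 160
the job is handed in; nothing more can be done
None
```

I placed the pot, hair pick, pin box and sunglasses case, in that order, each right way up on its own pad. Each was lowered until light contact before I let go, and the job was handed in at about 32 s of the 109 s.

- **Fit:** The last pictures put every item within about 2 mm of its pad's centre, and the three long ones within about 0.5° of their outlines. The case was furthest off, at about 2 mm.
- **Checks that disagreed:** The pick's pad centre read about 4 mm differently from above once the pick covered most of it. I relied on the earlier close-up of the pad, which put the pick within 1 mm. The last wrist picture did not reach the pot, pick or pin box, so their final figures come from the top camera alone.
- **Left alone:** The scene camera found the tin and cup unmoved from the first picture, to within about 1 mm. The gripper was open and clear of everything when I handed in.

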